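# Shut the UV curing cabinet on a tray of printed patterns and start it

### The job

The printed ring patterns standing on the pulled-out tray are ready to be cured. Using only the fingertips, without gripping anything, push the tray gently all the way into the UV cabinet so that the patterns stay standing, then push the amber-windowed door fully shut, and then press the green start key right down and let it come up again. Do not touch the patterns or press the red stop key, leave the other things on the bench where they lie, and leave tray and door shut.

Things in the scene. Friction and masses are not known exactly. Their poses are not given: they have to be found in the camera images.
- uv_cabinet: White bench-top UV curing cabinet, 140 mm deep (its +x, away from the open front), 190 mm wide (y), 105 mm high (z up), fixed to the bench; walls 12 mm. Origin: middle of the lower edge of its front face, at bench level. The front (towards its -x) is open from 15 to 93 mm above the bench, 166 mm wide; the tray slides in there and the door closes over it. Two round keys stand on the flat roof near the front.
- tray (a joint): How far the tray is pulled out, in m: 0 = fully home, up to 0.09. It slides along the cabinet's x axis, out towards -x. It stays where it is left; pushing it takes about 1.5 N and it meets a hard stop at 0. Steel tray 124 mm long, 156 mm wide, floor 21 mm above the bench, rims 30 mm, grey front plate 158 mm wide from 17 to 47 mm above the bench.
- tray_lip (a point): Middle of the front face of the tray's black pull lip, 41 mm above the bench. The lip is a 90 mm wide bar (along the cabinet's y), 10 mm high, that stands out 14 mm in front of the tray's front plate (and so 14 mm in front of the cabinet's front face when the tray is home; the shut door's hollow covers it). Moves with the tray.
- tray_mid (a point): Middle of the tray's floor (its upper surface), 62 mm behind the front of the tray; axes as the cabinet's. Moves with the tray.
- door (a joint): Opening angle of the door in rad: 0 = shut against the cabinet's front face, 1.57 = standing straight out towards the cabinet's -x, up to 2.4. Hinge vertical, at the cabinet's left (+y) front edge; at angle a the door runs from the hinge along (-sin a, -cos a) in the cabinet's x, y, and its outer face looks along (-cos a, sin a). The friction hinge leaves it where it is put; about 0.06 N m moves it.
- door_hinge (a point): Point on the hinge line, 54 mm above the bench; in the cabinet's frame at x = -11 mm, y = +99 mm.
- door_face (a point): Point on the door's outer face, 125 mm from the hinge line, 54 mm above the bench. The door is a white frame with an amber window, 21 mm thick, from 7 to 191 mm from the hinge line, from 6 to 102 mm above the bench; the face lies 11 mm out from the hinge line (frame) or 10 mm (window). A black finger lip 40 mm high stands 7 mm beyond the free edge. Moves with the door.
- start_key (a joint): Travel of the green start key in m: 0 = up, 0.005 = right down. Sprung, 4 N at full travel, pressed straight down; it rises when let go.
- start_key_top (a point): Middle of the top of the green start key: round, 24 mm across, 126 mm above the bench when up, standing 9 mm out of a black collar (40 mm across, 12 mm high) on the cabinet's roof, 56 mm behind the front face and 42 mm to the right (-y) of the middle.
- stop_key (a joint): Travel of the red stop key in m, same as the green one. Not to be pressed.
- stop_key_top (a point): Middle of the top of the red stop key: 84 mm to the left (+y) of the green one on the roof.
- ring_pattern_0: Loose amber resin ring pattern standing on a 22 mm round raft on the tray, about 31 mm high, 12 g. Origin: under the middle of its raft, on the tray's floor; z up.
- ring_pattern_1: A second such ring pattern, about 33 mm high. Origin: under the middle of its raft, on the tray's floor; z up.
- bezel_pattern: Loose amber resin bezel cup pattern on a 22 mm round raft on the tray, 22 mm high, 12 g. Origin: under the middle of its raft, on the tray's floor; z up.
- tweezers: Bystander: brown-handled tweezers, 14x130x10 mm, lying to the right of the cabinet; origin under the middle.
- pliers: Bystander: green pliers, 63x139x12 mm.
- tape_case: Bystander: clear oval tape case, 48x68x22 mm.
- scissors: Bystander: small scissors with black rings, 38x96x5 mm.
- mandrel: Bystander: small tapered steel ring stick, 20x135x20 mm, lying down.
- beeswax: Bystander: puck of beeswax, 45 mm across, 17 mm high.
- dividers: Bystander: spring dividers lying flat, 41x145x8 mm.
- doming_punch_0: Bystander: steel doming punch, 14x69x14 mm, lying down.

How it is judged (in metres and radians):
On the way, in this order (a step that is already met when the one before it is completed fails the run):
1. the tray is fully home in the cabinet, the patterns standing on it (value of joint tray below 0.004 m and angle between each of ring_pattern_0, ring_pattern_1, bezel_pattern's own z axis and vertical below 0.3 rad and x of ring_pattern_0 in the frame of tray_mid between -0.06 and 0.055 m and z of ring_pattern_0 in the frame of tray_mid between -0.006 and 0.006 m and x of ring_pattern_1 in the frame of tray_mid between -0.06 and 0.055 m and z of ring_pattern_1 in the frame of tray_mid between -0.006 and 0.006 m and x of bezel_pattern in the frame of tray_mid between -0.06 and 0.055 m and z of bezel_pattern in the frame of tray_mid between -0.006 and 0.006 m), for 0.2 s.
2. the door is shut over the home tray (value of joint tray below 0.004 m and value of joint door below 0.03 rad), for 0.2 s.
3. the green start key is pressed right down with tray and door shut (all of step 2 and value of joint start_key above 0.0035 m), for 0.1 s.
At the end, for the whole second after the job is handed in: Tray within 4 mm of home, door within 0.03 rad of shut, the start key up again (within 1.5 mm) after it was pressed by at least 3.5 mm with tray and door shut, all three patterns upright (within 0.3 rad) on the tray's floor (all of step 2 and value of joint start_key below 0.0015 m and velocity of joint door below 0.05 rad/s and angle between each of ring_pattern_0, ring_pattern_1, bezel_pattern's own z axis and vertical below 0.3 rad and x of ring_pattern_0 in the frame of tray_mid between -0.06 and 0.055 m and z of ring_pattern_0 in the frame of tray_mid between -0.006 and 0.006 m and x of ring_pattern_1 in the frame of tray_mid between -0.06 and 0.055 m and z of ring_pattern_1 in the frame of tray_mid between -0.006 and 0.006 m and x of bezel_pattern in the frame of tray_mid between -0.06 and 0.055 m and z of bezel_pattern in the frame of tray_mid between -0.006 and 0.006 m); the robot touches nothing.
It fails at once if a pattern is touched by the fingers or the arm (contact force between any of the fingers, the arm and ring_pattern_0 above 0.3 N or contact force between any of the fingers, the arm and ring_pattern_1 above 0.3 N or contact force between any of the fingers, the arm and bezel_pattern above 0.3 N).
It fails at once if a pattern falls over, or leaves or is lifted from the tray ((angle between ring_pattern_0's own z axis and vertical above 0.5 rad or z of ring_pattern_0 in the frame of tray_mid above 0.012 m or z of ring_pattern_0 in the frame of tray_mid below -0.01 m) or (angle between ring_pattern_1's own z axis and vertical above 0.5 rad or z of ring_pattern_1 in the frame of tray_mid above 0.012 m or z of ring_pattern_1 in the frame of tray_mid below -0.01 m) or (angle between bezel_pattern's own z axis and vertical above 0.5 rad or z of bezel_pattern in the frame of tray_mid above 0.012 m or z of bezel_pattern in the frame of tray_mid below -0.01 m)).
It fails at once if the door is swung against the tray while that is still out (value of joint door below 1 rad and value of joint tray above 0.02 m).
It fails at once if the red stop key is pressed, or the green one before the door is shut (value of joint stop_key above 0.002 m or (value of joint start_key above 0.002 m and value of joint door above 0.06 rad)).
It fails at once if another thing on the bench is shifted by more than 15 mm (distance of any of tweezers, pliers, tape_case, scissors, mandrel, beeswax, dividers, doming_punch_0 from where it was at the start of the episode above 0.015 m).
It also fails if it takes over 58 s, if anything falls off the work surface, if the arm or the gripper's body presses on something with over 40 N, if the wrist force passes 120 N, or if a joint passes its speed limit or range.

### The arm

A 6-joint arm with a two-finger parallel gripper is mounted at the origin on a cart in front of the work surface, level with it; the furniture and walls round the work are solid. World frame = base frame: x ahead of the robot, y to its left, z up, the work surface at z = 0. Lengths are in m, angles in degrees, forces in N, time in s.
With the tool pointing down it reaches from about 0.25 to 0.8 m from the base axis. Payload 8.5 kg.
Tool frame: the origin (TCP) lies at the very end of the fingers, on their centre line; the grasp point (between the pads) lies 19 mm behind it (bot.hold_point_z is the distance from the TCP to the grasp point, in m); z points along the fingers, y is the direction in which the jaws open and shut (so a half turn about z gives the same grasp; the last joint's range is limited). The gripper opens to 85 mm and grips with 20 to 120 N. Pads are 22 mm wide; open, the fingers measure 114 mm over their backs; the gripper's body (76 mm by 85 mm) begins 54 mm behind the grasp point. The pads swing forward as they close: fully open they stand 13 mm farther back than shut.
Start: joints at [-71.333, 13.648, -0.773, 75.585, 0, 90], TCP at [0.168, -0.497, 0.203] pointing down, gripper open.
Joint ranges: [-152.45, 152.45], [-59.26, 108.67], [-65.41, 83.53], [-104.44, 129.93], [-82.83, 76.93], [-180, 180]. Speed limits (degrees/s): [127.2, 127.2, 159.86, 180, 180, 180].

### API

Orientations are given as a 3x3 rotation matrix whose columns are the frame's x, y, z axes.
In Python, from rig import bot gives the robot as it stands. The module is installed in compiled form; this text tells all that it offers.
- The arm moves only by the tool step_arm, never from a script. Its arguments are lists of equal length, an entry for each row: "xyz": the shift along the tool's x, y, z in cm, a list of three; "roll": the turn about the tool's z in degrees; "fingers": the finger opening in cm, from 0 to 8.54. A call has 1 to 12 rows; each row is the pose to reach, as a shift and turn from the pose commanded when the call began, along the tool's axes at that moment; what a row does not reach only later rows make up. A row lasts 1/8 s, in which the tool goes at most 62.5 mm and 10.7 degrees, less where a joint would pass 70% of its speed; a pose out of reach is approached as far as the arm can. A call with a gripper value outside its range is refused whole. The fingers move at their own pace and stop on an object; "force" is the grip in N (left out, the last holds). Time passes only in rows, so rows that repeat a pose let the fingers close. It gives the time, the measured TCP pose, the force and the opening at its end, in the units of the state.
- bot.get_state(): the state, without advancing time (a new reading comes with each control period).
- bot.grab_frame(name): name is "scene" or "top"; returns a dict with "pixels" (384x512x3 uint8, red, green, blue), "camera_matrix" (3x3 intrinsics, pixels), "dist" ([k1, k2, p1, p2, k3] as OpenCV has them; the pictures are not rectified), "origin" and "attitude" of the camera in the world. Camera axes: x right, y up, looking along -z (the intrinsics and any distortion apply to the point x, -y, -z); pixel columns grow to the right and rows downward; lengths in m; the calibration is good to about 2 mm. A picture is of the moment at which its call begins. There is no depth.
- bot.sign_off(): hands the job in, once; it reports no verdict.
The state is a dict: "clock": time; "joint_pos": joint angles; "qd": joint speeds; "tau": joint torques, N m; "ee_pos": TCP position; "eef_rot": TCP orientation; "ft_force": force on the tool from outside, world axes, zero at the start; "moment": the same for the moment, N m; "grip_width": opening from 0.0 (shut) to 1.0 (fully open).
Only numpy, scipy, OpenCV 4.12 (cv2) and the standard library are available. Lean on these libraries where they do the work, as an engineer would, in place of code of your own. Each camera call takes 0.05 s, during which the arm holds its last target.

## Working session

There is one attempt and no reset: what is moved stays moved. The work goes in short steps, Python scripts to look and compute and a tool call to move; the robot and the scene stay as the last step left them, time stands still between calls to the robot, and variables do not carry over. Pictures are saved under pics/ and viewed, and the job is handed in when it is done.

Besides the shell and the picture viewer there is one more tool, called after "Emit:" as name(argument=value, ...) on one line, values as JSON. step_arm: Moves the arm, as the interface text tells. Its arguments: {"type":"object","properties":{"xyz":{"type":"array"},"roll":{"type":"array"},"fingers":{"type":"array"},"force":{"type":"number"}},"required":["xyz","roll","fingers"]}

```bash
mkdir -p pics; python3 - <<'E'
from rig import bot
import cv2,numpy as np
s=bot.get_state()
for k,v in s.items(): print(k,np.round(v,4).tolist())
for n in("scene","top"):
    f=bot.grab_frame(n); cv2.imwrite(f"pics/{n}0.png",f["pixels"][:,:,::-1])
    print(n,[ (k,np.round(f[k],4).tolist()) for k in f if k!="pixels"])
E
```

```text
clock 0.0
joint_pos [-71.3339, 13.6824, -0.816, 75.5853, -0.0016, 89.9995]
qd [-0.0001, -0.0115, 0.0331, 0.0566, -0.0486, 0.0217]
tau [-0.0027, -53.8778, 34.6436, 0.0184, -0.0001, -0.0]
ee_pos [0.1679, -0.497, 0.2023]
eef_rot [[0.9474, 0.3201, -0.0005], [0.3201, -0.9474, 0.0014], [-0.0, -0.0015, -1.0]]
ft_force [0.5244, -0.0419, -0.289]
moment [-0.0055, 0.0405, 0.0422]
grip_width 0.9972
scene [('camera_matrix', [[368.3518, 0.0, 259.5534], [0.0, 368.3518, 194.9752], [0.0, 0.0, 1.0]]), ('dist', [-0.0767, 0.0, 0.0, 0.0, 0.0]), ('origin', [0.1921, -0.7836, 0.5371]), ('attitude', [[0.8808, 0.2246, -0.4168], [-0.4735, 0.4267, -0.7705], [0.0048, 0.876, 0.4822]])]
top [('camera_matrix', [[349.0785, 0.0, 252.2647], [0.0, 349.0785, 190.1812], [0.0, 0.0, 1.0]]), ('dist', [-0.0244, 0.0, 0.0, 0.0, 0.0]), ('origin', [0.3761, -0.1005, 0.9597]), ('attitude', [[-0.0471, 0.9691, -0.242], [-0.9989, -0.0459, 0.0107], [-0.0007, 0.2422, 0.9702]])]
```

View pics/scene0.png

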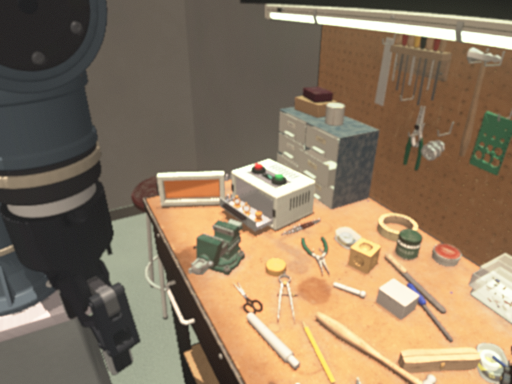

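View pics/top0.png

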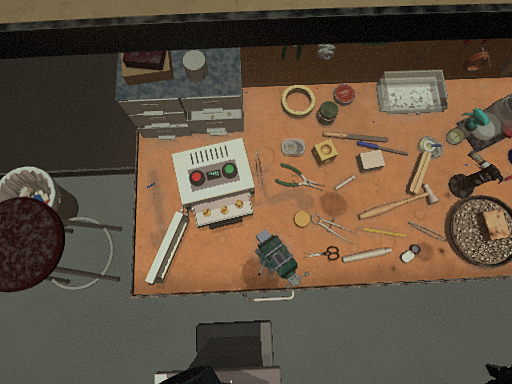

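The scene view shows the cabinet at about (272,190), with the open door at (192,188) and the tray at (246,212). In the top view the roof is at (213,170), the tray at (222,210), the door from (185,212) to (155,280), and the vise at (278,255). I'll enlarge these areas.

```bash
python3 - <<'E'
import cv2
a=cv2.imread("pics/top0.png")[130:290,135:315]; cv2.imwrite("pics/topc.png",cv2.resize(a,None,fx=4,fy=3.7,interpolation=cv2.INTER_CUBIC) if 0 else cv2.resize(a,(720,640))[:600])
a=cv2.imread("pics/scene0.png")[145:275,140:330]; cv2.imwrite("pics/scenec.png",cv2.resize(a,(760,520),interpolation=cv2.INTER_CUBIC))
E
```

```text
(no output)
```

View pics/topc.png

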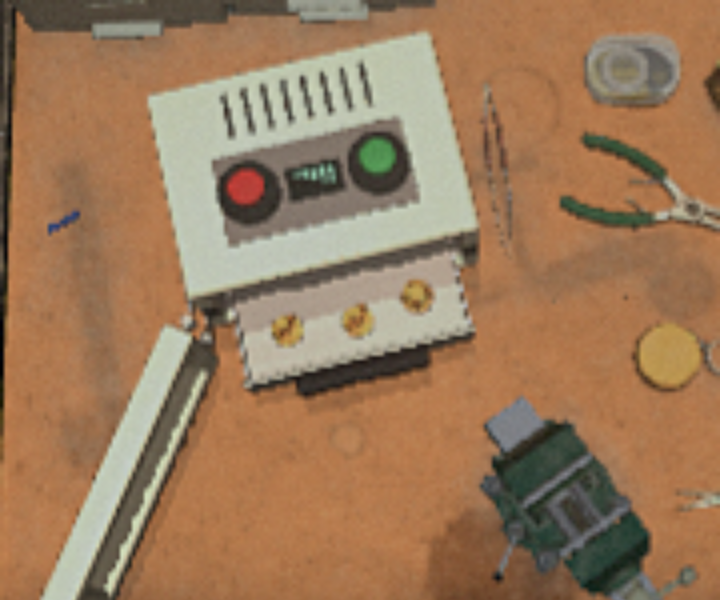

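View pics/scenec.png

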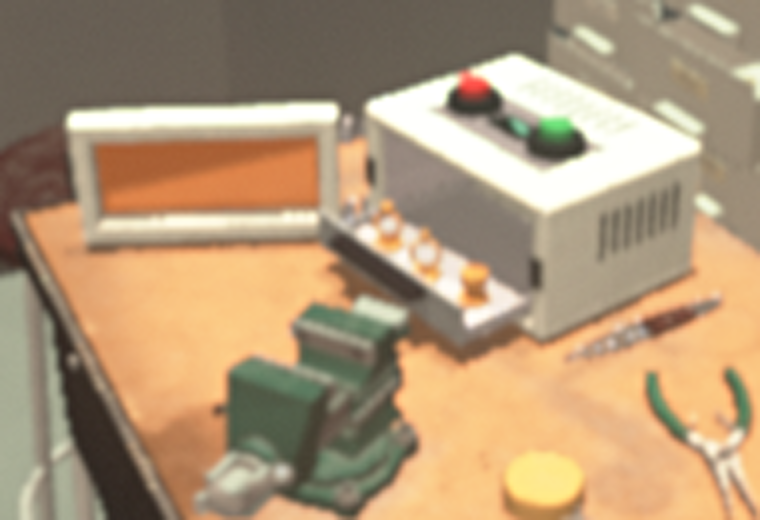

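```bash
cat > h.py <<'E'
import numpy as np,cv2,pickle,os
from scipy.optimize import least_squares
def proj(P,c):
    R=np.array(c["attitude"]);P=(np.atleast_2d(P)-c["origin"])@R
    P=P*[1,-1,-1]
    return cv2.projectPoints(P,np.zeros(3),np.zeros(3),np.array(c["camera_matrix"]),np.array(c["dist"]))[0][:,0]
def ray(uv,c):
    n=cv2.undistortPoints(np.array([[uv]],float),np.array(c["camera_matrix"]),np.array(c["dist"]))[0,0]
    return np.array(c["attitude"])@np.array([n[0],-n[1],-1])
def tri(a,ca,b,cb):
    da,db=ray(a,ca),ray(b,cb);t=np.linalg.lstsq(np.c_[da,-db],np.array(cb["origin"])-ca["origin"],rcond=None)[0]
    p,q=ca["origin"]+t[0]*da,cb["origin"]+t[1]*db
    return (p+q)/2,np.linalg.norm(p-q)
def onz(uv,c,z):
    d=ray(uv,c);o=np.array(c["origin"]);return o+d*(z-o[2])/d[2]
def T(pose,P):
    x,y,a=pose;P=np.atleast_2d(P).astype(float);c,s=np.cos(a),np.sin(a)
    return np.c_[x+c*P[:,0]-s*P[:,1],y+s*P[:,0]+c*P[:,1],P[:,2]]
E
python3 - <<'E'
from h import *
from rig import bot
C={n:bot.grab_frame(n) for n in("scene","top")}
pickle.dump(C,open("cams.pkl","wb"))
t=lambda u,v:(135+u/4-.4,130+v/4-.4); s=lambda u,v:(140+u/4-.4,145+v/4-.4)
M={"FR":((0,-.095,.105),t(477,235),s(545,213)),"FL":((0,.095,.105),t(192,300),s(365,103)),
"BL":((.14,.095,.105),t(148,97),s(517,55)),"BR":((.14,-.095,.105),t(430,32),s(700,150)),
"G":((.056,-.042,.126),t(378,155),s(560,126)),"R":((.056,.042,.126),t(246,186),s(473,84))}
for k,(m,a,b) in M.items():
    p,g=tri(a,C["top"],b,C["scene"]);print(k,p.round(4),"gap",round(g,4))
mod=np.array([v[0] for v in M.values()])
A=np.array([v[1] for v in M.values()]);B=np.array([v[2] for v in M.values()])
def f(q):
    P=T(q,mod);return np.r_[(proj(P,C["top"])-A).ravel(),(proj(P,C["scene"])-B).ravel()]
r=least_squares(f,[.4,0,0]);print(r.x,np.degrees(r.x[2]),r.fun.reshape(-1,2).round(1).tolist())
E
```

```text
FR [ 0.597  -0.115   0.0992] gap 0.0035
FL [0.5604 0.0653 0.1066] gap 0.0009
BL [0.6972 0.0945 0.1041] gap 0.0014
BR [ 0.7339 -0.0895  0.0993] gap 0.0021
G [ 0.6448 -0.0544  0.1214] gap 0.0007
R [0.627  0.0292 0.1217] gap 0.0019
[ 0.57796564 -0.02495348  0.18807044] 10.775642447259628 [[1.6, -0.8], [-1.0, 0.1], [0.0, -0.6], [0.8, -0.3], [0.5, 0.8], [0.6, 0.6], [-0.4, -1.2], [-0.7, 0.2], [-0.1, -0.2], [0.9, -1.6], [-1.1, -1.1], [0.1, -1.1]]
```

```bash
python3 - <<'E'
from h import *
C=pickle.load(open("cams.pkl","rb"));q=[.578,-.025,.188]
t=lambda u,v:(135+u/4-.4,130+v/4-.4); s=lambda u,v:(140+u/4-.4,145+v/4-.4)
# tray: front plate top corners (z .047), lip top corners front (z .046)
c,sn=np.cos(q[2]),np.sin(q[2])
inv=lambda p:np.array([c*(p[0]-q[0])+sn*(p[1]-q[1]),-sn*(p[0]-q[0])+c*(p[1]-q[1]),p[2]]).round(4)
for k,uv,z in[("plateL",t(250,385),.047),("plateR",t(473,333),.047),("lipL",t(303,394),.046),("lipR",t(430,370),.046)]:
    print(k,inv(onz(uv,C["top"],z)))
for k,uv in [("p0",t(288,330)),("p1",t(358,320)),("p2",t(417,295))]: print(k,inv(onz(uv,C["top"],.045)))
for k,uv in [("viseNose",t(515,410)),("viseL",t(490,480)),("viseR",t(600,450))]: print(k,inv(onz(uv,C["top"],.08)),onz(uv,C["top"],.08).round(3))
# vise triangulate: nose
print("vise nose tri",tri(t(518,400),C["top"],s(408,318),C["scene"]))
for n in C:
    im=C[n]["pixels"][:,:,::-1].copy();im=cv2.resize(im,None,fx=4,fy=4,interpolation=cv2.INTER_CUBIC)
    def ln(P,col):
        uv=(proj(T(q,P),C[n])+.5)*4-.5
        cv2.polylines(im,[np.round(uv).astype(int)],True,col,1,cv2.LINE_AA)
    for a,col in((1.9,(255,0,0)),(2.1,(0,255,0)),(2.2,(0,0,255))):
        d=np.array([-np.sin(a),-np.cos(a)]);o=np.array([-np.cos(a),np.sin(a)]);h=np.array([-.011,.099])
        P=[np.r_[h+d*.007+o*.011,.102],np.r_[h+d*.191+o*.011,.102],np.r_[h+d*.191-o*.010,.102],np.r_[h+d*.007-o*.010,.102]]
        ln(np.array(P),col)
    for e in(.06,):
        ln(np.array([[-e,.079,.047],[-e,-.079,.047],[-e,-.079,.017],[-e,.079,.017]]),(255,0,255))
        ln(np.array([[-e-.014,.045,.046],[-e-.014,-.045,.046],[-e-.014,-.045,.036],[-e-.014,.045,.036]]),(255,255,0))
    ln(np.array([[0,.095,.105],[0,-.095,.105],[.14,-.095,.105],[.14,.095,.105]]),(0,255,255))
    cv2.imwrite(f"pics/ov_{n}.png",im[520:1120,500:1300] if n=="top" else im[560:1160,500:1300])
E
```

```text
plateL [-0.051   0.0747  0.047 ]
plateR [-0.0514 -0.076   0.047 ]
lipL [-0.0647  0.0421  0.046 ]
lipR [-0.0687 -0.0427  0.046 ]
p0 [-0.0204  0.0431  0.045 ]
p1 [-0.0246 -0.0036  0.045 ]
p2 [-0.0172 -0.0457  0.045 ]
viseNose [-0.1113 -0.0888  0.08  ] [ 0.485 -0.133  0.08 ]
viseL [-0.1501 -0.0632  0.08  ] [ 0.442 -0.115  0.08 ]
viseR [-0.1481 -0.1346  0.08  ] [ 0.458 -0.185  0.08 ]
vise nose tri (array([ 0.49426528, -0.13618376,  0.06710954]), np.float64(0.0022644722235626107))
```

View pics/ov_top.png

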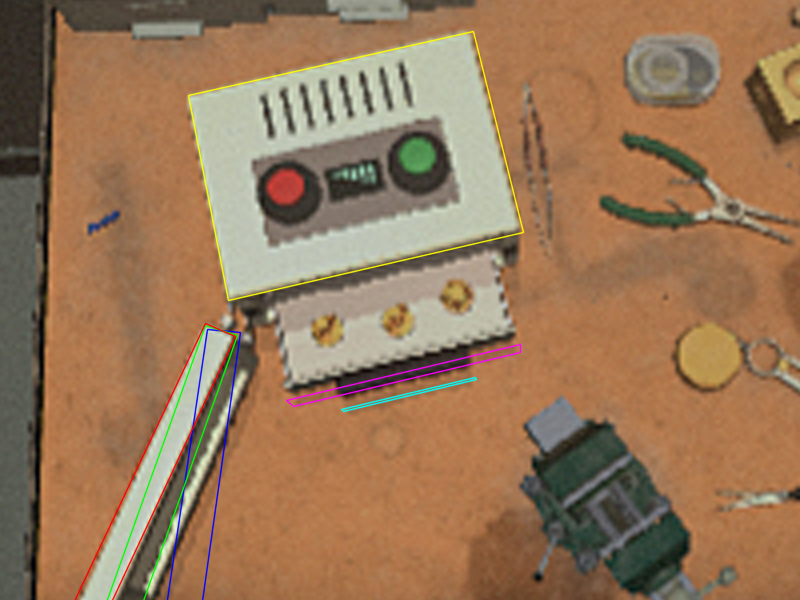

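View pics/ov_scene.png

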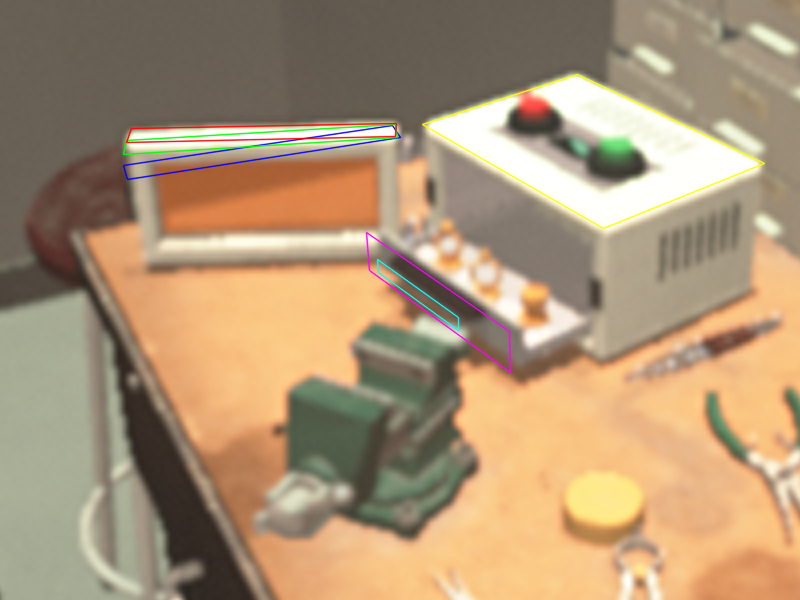

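The overlay agrees with the picture: cabinet at (0.578, -0.025) with yaw 10.8°, tray out by about 51 mm, and door at about 2.2 rad. The vise stands at cabinet (-0.10, -0.09), clear of the tray front. I'll approach high up, with the fingers shut.

Emit:
step_arm(xyz=[[4,-3,0],[8,-6.3,0],[12,-9.5,0],[16,-12.6,0],[20,-15.8,0],[24,-19,0],[28,-22.1,0],[32,-25.3,0],[36,-28.4,0],[39,-30.8,0],[42,-33.1,0],[43.2,-34.1,0]], roll=[-7,-14,-21,-28,-35,-42,-49,-56,-63,-70,-77,-85], fingers=[0,0,0,0,0,0,0,0,0,0,0,0], force=40)

```text
clock: 1.7
ee_pos: [0.469, -0.0343, 0.2026]
eef_rot: [[-0.242, 0.97, -0.0], [0.97, 0.242, 0.0], [0.0, -0.0, -1.0]]
ft_force: [0.1, -0.6, 0.0]
grip_width: -0.0
```

```bash
cat >> h.py <<'E'
q=[.578,-.025,.188]
def rel(target_cab_xyz,s):
    "tool-axis shift (cm) from measured pose to cabinet-frame target"
    w=T(q,[target_cab_xyz])[0];return (np.array(s["eef_rot"]).T@(w-s["ee_pos"])*100).round(2)
def cab(s):
    p=np.array(s["ee_pos"]);c,sn=np.cos(q[2]),np.sin(q[2]);d=p-[q[0],q[1],0]
    return np.array([c*d[0]+sn*d[1],-sn*d[0]+c*d[1],d[2]]).round(4)
def show(s):
    R=np.array(s["eef_rot"]);print("t",round(s["clock"],2),"cab",cab(s),"yaw",np.degrees(np.arctan2(R[1,0],R[0,0])).round(2),"z",R[:,2].round(3),"q",np.round(s["joint_pos"],1),"F",np.round(s["ft_force"],2),"w",round(s["grip_width"],3))
E
python3 - <<'E'
from h import *
from rig import bot
s=bot.get_state();show(s)
for n in("scene","top"): cv2.imwrite(f"pics/{n}1.png",bot.grab_frame(n)["pixels"][:,:,::-1])
E
```

```text
t 1.7 cab [-0.1089  0.0112  0.2026] yaw 104.03 z [-0.  0. -1.] q [-4.2  8.3 -7.7 74.1  0.  71.8] F [ 0.11 -0.56  0.03] w -0.0
```

View pics/scene1.png

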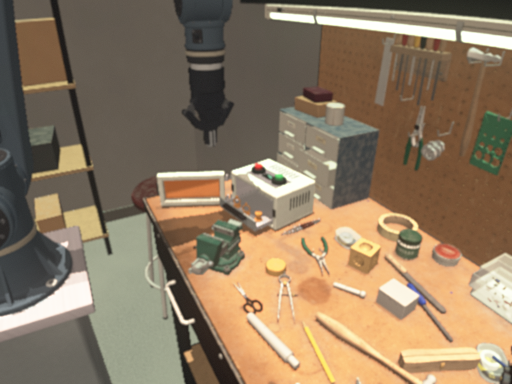

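View pics/top1.png

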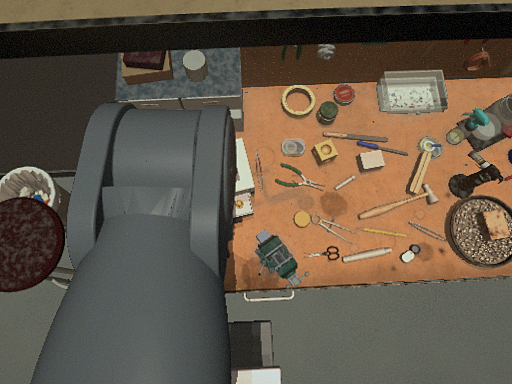

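The top camera is now blocked by the arm. In the scene view the fingertip shows at about (212,142). I'll compare that with the projected TCP.

```bash
python3 - <<'E'
from h import *
from rig import bot
C=pickle.load(open("cams.pkl","rb"));s=bot.get_state()
p=np.array(s["ee_pos"])
print(proj(p,C["scene"]),proj(p-[0,0,.013],C["scene"]))
print(rel([-.109,.01,.042],s))
im=cv2.imread("pics/scene1.png")
uv=proj(p,C["scene"])[0]
cr=cv2.resize(im[90:165,160:260],(800,600),interpolation=cv2.INTER_CUBIC)
cv2.circle(cr,tuple(int(v) for v in ((uv-[160,90]+.5)*8)),4,(0,0,255),1)
cv2.imwrite("pics/tip.png",cr)
E
```

```text
[[211.10968123 156.81423649]] [[211.42516371 161.95283269]]
[-0.09  0.02 16.06]
```

View pics/tip.png

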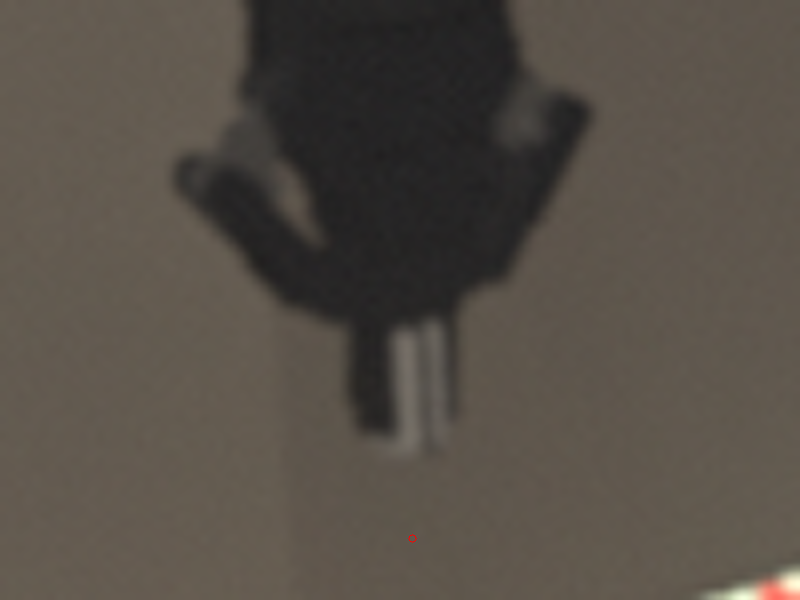

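```bash
python3 - <<'E'
from h import *
from rig import bot
C=pickle.load(open("cams.pkl","rb"));s=bot.get_state()
print(bot.hold_point_z, s["clock"],s["ee_pos"])
print(proj([.1679,-.497,.2023],C["scene"]))
f=bot.grab_frame("scene");print(f["origin"],f["attitude"],C["scene"]["origin"])
im=f["pixels"][:,:,::-1]
cv2.imwrite("pics/tip2.png",cv2.resize(im[90:165,160:260],(800,600),interpolation=cv2.INTER_CUBIC))
im=cv2.imread("pics/scene0.png")[230:384,0:200].copy();cv2.imwrite("pics/tip0.png",cv2.resize(im,None,fx=3.8,fy=3.8,interpolation=cv2.INTER_CUBIC))
E
```

```text
0.0187 1.8 [ 0.46870669 -0.03478775  0.20258625]
[[107.48079828 364.11150173]]
[ 0.19207418 -0.78364696  0.53711309] [[ 0.88080102  0.22459113 -0.41683136]
 [-0.47346209  0.42673022 -0.770542  ]
 [ 0.00481764  0.87604803  0.4821998 ]] [ 0.19207418 -0.78364696  0.53711309]
```

View pics/tip0.png

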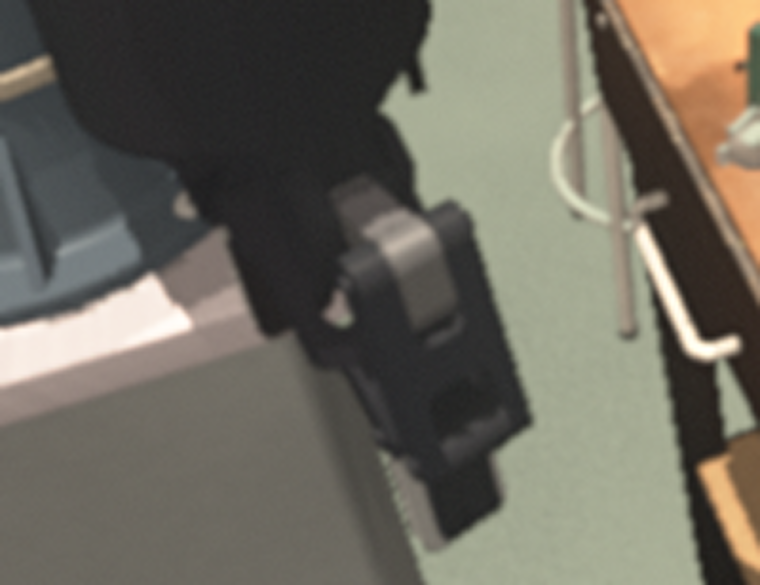

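View pics/tip2.png

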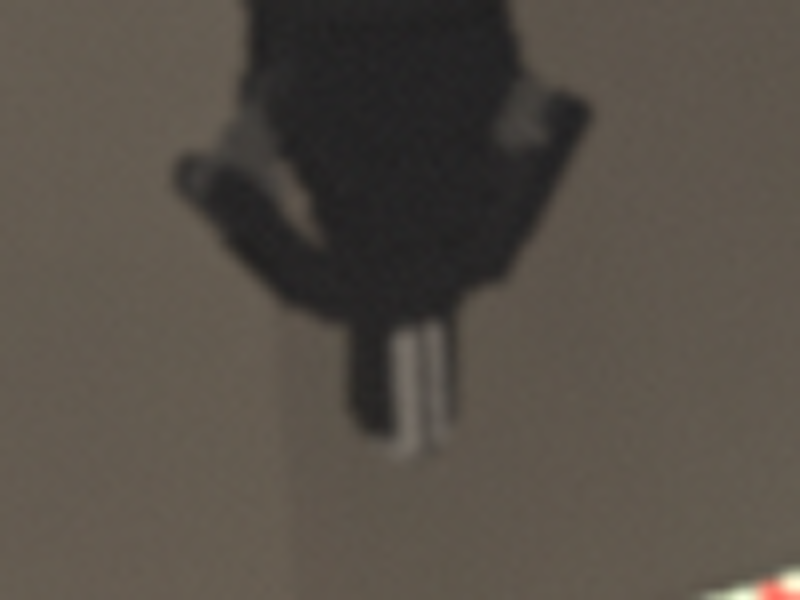

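```bash
python3 - <<'E'
from h import *
C=pickle.load(open("cams.pkl","rb"))
p=np.array([.1679,-.497,.2023]);y=np.array([.3201,-.9474,0])
x=np.array([.9474,.3201,0])
for z in(0,.013,.026):
  print(z,[proj(p+y*k+x*j+[0,0,z],C["scene"])[0].round(1).tolist() for k in(.0425,.057) for j in (-.011,.011)])
p=np.array([.4687,-.0348,.2026])
for z in(0,.013,.026,.075,.1): print(z,proj(p+[0,0,z],C["scene"]), proj(p+[0,0,z],C["top"]))
E
```

```text
0 [[118.6, 397.8], [138.4, 383.4], [126.4, 408.0], [146.4, 392.9]]
0.013 [[115.8, 389.9], [136.1, 375.4], [123.7, 400.1], [144.2, 384.9]]
0.026 [[112.8, 381.5], [133.7, 367.0], [120.8, 391.8], [141.9, 376.5]]
0 [[211.10860937 156.81111225]] [[220.21262714 234.75109357]]
0.013 [[210.79010547 151.60007647]] [[219.6645673  234.02998724]]
0.026 [[210.4685955  146.31570079]] [[219.09759989 233.28397332]]
0.075 [[209.22985792 125.7206994 ]] [[216.77254881 230.2243587 ]]
0.1 [[208.58165095 114.78839929]] [[215.4571585  228.49316364]]
```

The fingertip appears about 25 mm higher than the reported TCP, in both the open and the shut view. I'll turn and come part of the way down, then check again near the tray.

Emit:
step_arm(xyz=[[0,0,0],[0,0,0],[0,0,0],[0,0,1],[0,0,3],[0,0,5],[0,0,7],[0,0,9],[0,0,11],[0,0,12],[0,0,12.5],[0,0,12.5]], roll=[-10,-20,-30,-40,-50,-60,-70,-80,-86.8,-86.8,-86.8,-86.8], fingers=[0,0,0,0,0,0,0,0,0,0,0,0])

```text
clock: 3.35
ee_pos: [0.4682, -0.0362, 0.0781]
eef_rot: [[-0.984, -0.179, 0.0], [-0.179, 0.984, 0.0], [-0.0, 0.0, -1.0]]
ft_force: [0.6, -0.6, 0.5]
grip_width: 0.001
```

```bash
cat >> h.py <<'E'
def look(bot,name,u0,v0,u1,v1,cam="scene",pts=()):
    f=bot.grab_frame(cam);k=min(800/(u1-u0),600/(v1-v0))
    im=cv2.resize(np.ascontiguousarray(f["pixels"][v0:v1,u0:u1,::-1]),None,fx=k,fy=k,interpolation=cv2.INTER_CUBIC)
    for p in pts:
        uv=(proj(p,f)[0]-[u0,v0]+.5)*k;cv2.circle(im,tuple(int(v) for v in uv),4,(0,0,255),1)
    cv2.imwrite(f"pics/{name}.png",im)
E
python3 - <<'E'
from h import *
from rig import bot
s=bot.get_state();show(s)
p=np.array(s["ee_pos"])
look(bot,"d1",150,130,310,250,pts=[p,p+[0,0,.025]])
E
```

```text
t 3.35 cab [-0.11    0.0095  0.0781] yaw -169.68 z [ 0.  0. -1.] q [ -4.4  12.8 -21.2  56.    0.  -14.7] F [ 0.64 -0.64  0.45] w 0.001
```

View pics/d1.png

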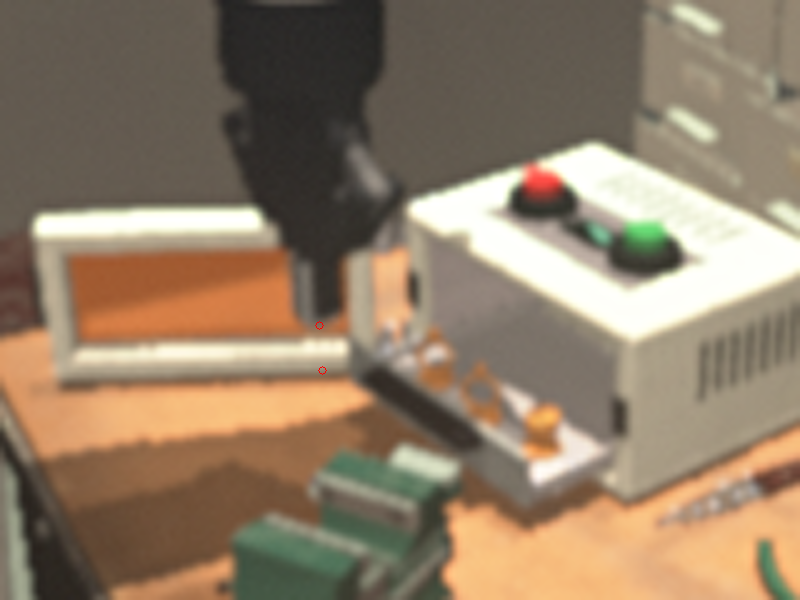

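The tip lies on the +25 mm mark, so the visible fingertip really is about 25 mm above the reported TCP. I'll lower to a reported 0.018, which should put the real tip near 0.042, and verify.

Emit:
step_arm(xyz=[[0,0,1],[0,0,2.2],[0,0,3.4],[0,0,4.6],[0,0,5.4],[0,0,5.9],[0,0,6],[0,0,6]], roll=[0,0,0,0,0,0,0,0], fingers=[0,0,0,0,0,0,0,0])

```text
clock: 4.4
ee_pos: [0.4683, -0.036, 0.0181]
eef_rot: [[-0.983, -0.182, 0.0], [-0.182, 0.983, 0.0], [-0.0, 0.0, -1.0]]
ft_force: [0.9, -0.4, 0.1]
grip_width: 0.005
```

```bash

python3 - <<'E'
from h import *
from rig import bot
s=bot.get_state();show(s)
p=np.array(s["ee_pos"])
look(bot,"d2",190,160,290,235,pts=[p,p+[0,0,.025]])
E
```

```text
t 4.4 cab [-0.1098  0.0097  0.0181] yaw -169.53 z [ 0.  0. -1.] q [ -4.4  16.5 -26.5  47.    0.  -14.9] F [ 0.85 -0.38  0.05] w 0.005
```

View pics/d2.png

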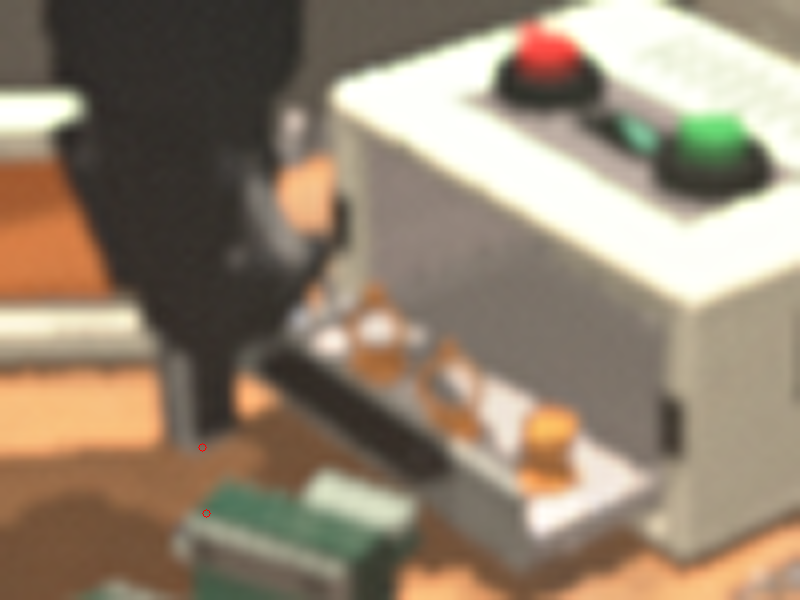

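Emit:
step_arm(xyz=[[0,0,0.2],[-0.3,0,0.4],[-0.8,0,0.4],[-1.3,0,0.4],[-1.8,0,0.4],[-2.2,0,0.4],[-2.5,0,0.4],[-2.7,0,0.4],[-2.8,0,0.4],[-2.9,0,0.4],[-3.0,0,0.4],[-3.0,0,0.4]], roll=[0,0,0,0,0,0,0,0,0,0,0,0], fingers=[0,0,0,0,0,0,0,0,0,0,0,0])

```text
clock: 5.95
ee_pos: [0.4977, -0.0305, 0.0139]
eef_rot: [[-0.983, -0.182, 0.0], [-0.182, 0.983, 0.0], [-0.0, 0.0, -1.0]]
ft_force: [-0.4, -0.5, -0.2]
grip_width: -0.0
```

```bash

python3 - <<'E'
from h import *
from rig import bot
s=bot.get_state();show(s)
p=np.array(s["ee_pos"])
look(bot,"d3",190,160,290,235,pts=[p,p+[0,0,.025]])
E
```

```text
t 5.95 cab [-0.0799  0.0096  0.0139] yaw -169.53 z [ 0.  0. -1.] q [ -3.5  19.2 -23.   47.8   0.  -14. ] F [-0.36 -0.48 -0.16] w -0.0
```

View pics/d3.png

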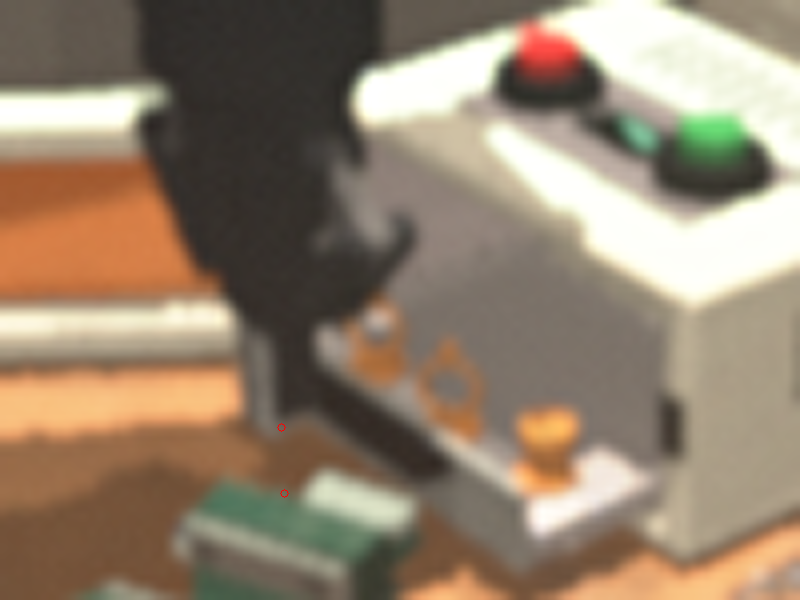

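The finger stands just in front of the lip, with its tip at lip height and the patterns standing. I'll start a slow push.

Emit:
step_arm(xyz=[[-0.1,0,0],[-0.2,0,0],[-0.3,0,0],[-0.4,0,0],[-0.5,0,0],[-0.6,0,0],[-0.75,0,0],[-0.9,0,0],[-1.05,0,0],[-1.2,0,0],[-1.35,0,0],[-1.5,0,0]], roll=[0,0,0,0,0,0,0,0,0,0,0,0], fingers=[0,0,0,0,0,0,0,0,0,0,0,0])

```text
clock: 7.5
ee_pos: [0.5125, -0.0278, 0.0139]
eef_rot: [[-0.983, -0.182, -0.0], [-0.182, 0.983, 0.0], [0.0, 0.0, -1.0]]
ft_force: [-2.0, 0.5, 0.4]
grip_width: -0.001
```

```bash

python3 - <<'E'
from h import *
from rig import bot
s=bot.get_state();show(s)
p=np.array(s["ee_pos"])
look(bot,"d4",190,160,290,235,pts=[p,p+[0,0,.025]])
E
```

```text
t 7.5 cab [-0.0649  0.0095  0.0139] yaw -169.53 z [-0.  0. -1.] q [ -3.1  20.4 -21.   48.5   0.  -13.6] F [-2.01  0.49  0.42] w -0.001
```

View pics/d4.png

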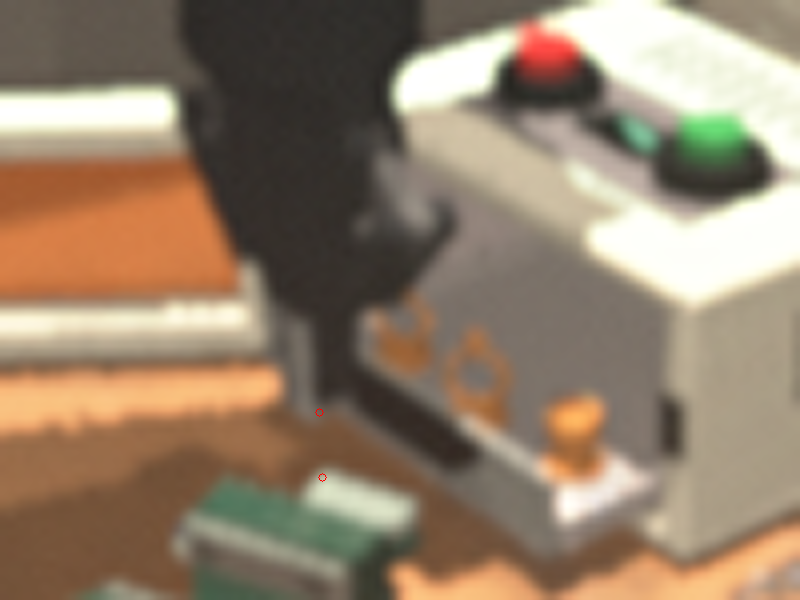

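The tray moves under about 2 N with the patterns upright. I'll continue.

Emit:
step_arm(xyz=[[-0.15,0,0],[-0.32,0,0],[-0.5,0,0],[-0.68,0,0],[-0.86,0,0],[-1.04,0,0],[-1.22,0,0],[-1.4,0,0],[-1.58,0,0],[-1.75,0,0],[-1.9,0,0],[-2.05,0,0]], roll=[0,0,0,0,0,0,0,0,0,0,0,0], fingers=[0,0,0,0,0,0,0,0,0,0,0,0])

```text
clock: 9.05
ee_pos: [0.5327, -0.0241, 0.0139]
eef_rot: [[-0.983, -0.182, -0.0], [-0.182, 0.983, 0.0], [-0.0, 0.0, -1.0]]
ft_force: [-1.1, -0.1, -0.3]
grip_width: -0.002
```

```bash

python3 - <<'E'
from h import *
from rig import bot
s=bot.get_state();show(s)
p=np.array(s["ee_pos"])
look(bot,"d5",190,160,290,235,pts=[p,p+[0,0,.025]])
E
```

```text
t 9.05 cab [-0.0444  0.0094  0.0139] yaw -169.53 z [-0.  0. -1.] q [ -2.6  22.1 -18.3  49.6   0.  -13.1] F [-1.11 -0.14 -0.32] w -0.002
```

View pics/d5.png

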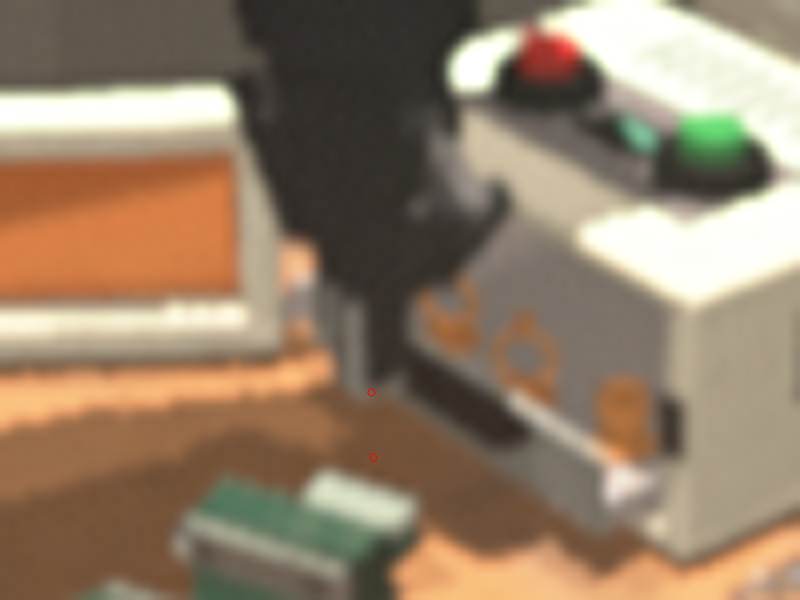

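Emit:
step_arm(xyz=[[-0.13,0,0],[-0.28,0,0],[-0.43,0,0],[-0.58,0,0],[-0.73,0,0],[-0.88,0,0],[-1.0,0,0],[-1.1,0,0],[-1.2,0,0],[-1.3,0,0],[-1.4,0,0],[-1.5,0,0]], roll=[0,0,0,0,0,0,0,0,0,0,0,0], fingers=[0,0,0,0,0,0,0,0,0,0,0,0])

```text
clock: 10.6
ee_pos: [0.5474, -0.0214, 0.0139]
eef_rot: [[-0.983, -0.182, -0.0], [-0.182, 0.983, 0.0], [0.0, 0.0, -1.0]]
ft_force: [-1.0, 0.6, 0.1]
grip_width: 0.001
```

```bash

python3 - <<'E'
from h import *
from rig import bot
s=bot.get_state();show(s)
p=np.array(s["ee_pos"])
look(bot,"d6",190,160,290,235,pts=[p,p+[0,0,.025]])
E
```

```text
t 10.6 cab [-0.0294  0.0093  0.0139] yaw -169.53 z [-0.  0. -1.] q [ -2.2  23.3 -16.2  50.5   0.  -12.7] F [-0.99  0.62  0.14] w 0.001
```

View pics/d6.png

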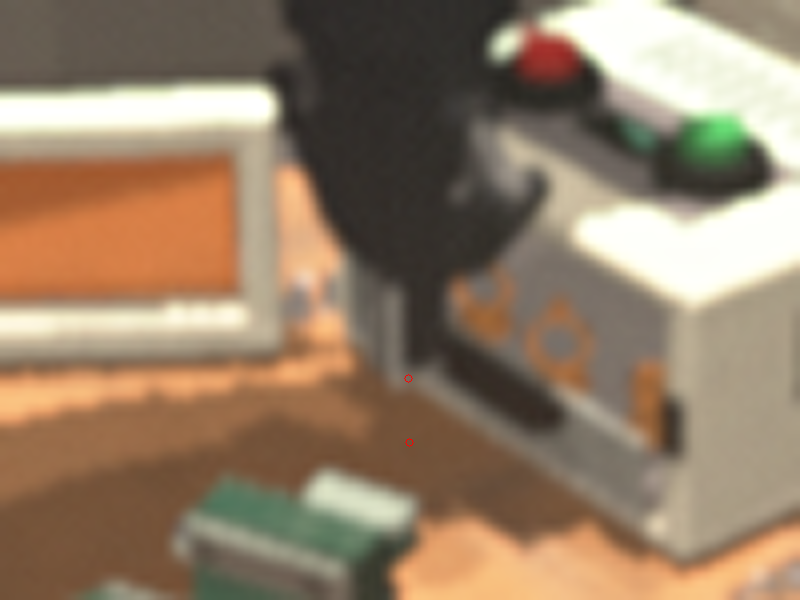

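Emit:
step_arm(xyz=[[-0.07,0,0],[-0.14,0,0],[-0.21,0,0],[-0.28,0,0],[-0.34,0,0],[-0.4,0,0]], roll=[0,0,0,0,0,0], fingers=[0,0,0,0,0,0])

```text
clock: 11.4
ee_pos: [0.5513, -0.0206, 0.0139]
eef_rot: [[-0.983, -0.182, -0.0], [-0.182, 0.983, 0.0], [0.0, 0.0, -1.0]]
ft_force: [-1.6, 0.6, -0.5]
grip_width: -0.003
```

Emit:
step_arm(xyz=[[-0.05,0,0],[-0.1,0,0],[-0.15,0,0]], roll=[0,0,0], fingers=[0,0,0])

```text
clock: 11.78
ee_pos: [0.5528, -0.0203, 0.0139]
eef_rot: [[-0.983, -0.182, -0.0], [-0.182, 0.983, 0.0], [0.0, 0.0, -1.0]]
ft_force: [-1.0, 0.4, -0.4]
grip_width: -0.004
```

Emit:
step_arm(xyz=[[-0.05,0,0],[-0.1,0,0],[-0.15,0,0]], roll=[0,0,0], fingers=[0,0,0])

```text
clock: 12.15
ee_pos: [0.5535, -0.0202, 0.0138]
eef_rot: [[-0.983, -0.182, -0.001], [-0.182, 0.983, -0.0], [0.001, 0.0, -1.0]]
ft_force: [-4.6, 0.0, 2.6]
grip_width: -0.001
```

Emit:
step_arm(xyz=[[-0.05,0,0],[-0.1,0,0],[-0.15,0,0]], roll=[0,0,0], fingers=[0,0,0])

```text
clock: 12.52
ee_pos: [0.5536, -0.0201, 0.0136]
eef_rot: [[-0.983, -0.181, -0.004], [-0.181, 0.983, -0.001], [0.004, 0.0, -1.0]]
ft_force: [-9.6, -1.2, 6.3]
grip_width: 0.003
```

```bash

python3 - <<'E'
from h import *
from rig import bot
s=bot.get_state();show(s)
p=np.array(s["ee_pos"])
look(bot,"d7",190,160,290,235,pts=[p,p+[0,0,.025]])
E
```

```text
t 12.53 cab [-0.0231  0.0094  0.0136] yaw -169.55 z [-0.004 -0.001 -1.   ] q [ -2.1  24.  -15.2  51.1  -0.  -12.5] F [-9.64 -1.24  6.3 ] w 0.003
```

View pics/d7.png

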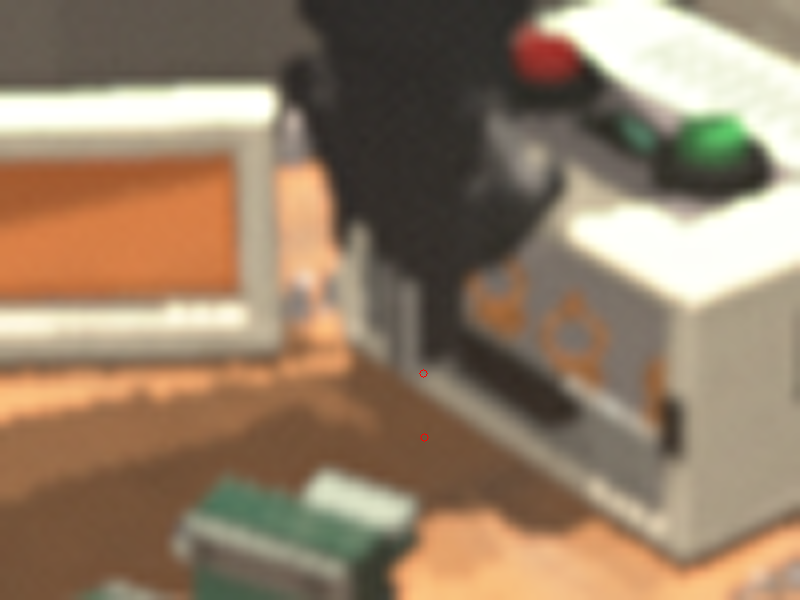

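The force rose to about 10 N at cabinet x = -0.023, so the tray seems to be at its hard stop. I'll back off and lift to check.

Emit:
step_arm(xyz=[[0.4,0,0],[1.2,0,0],[2.5,0,0],[4,0,0],[5.5,0,-1],[6.5,0,-4],[7,0,-8],[7,1.5,-12],[7,6,-16],[7,11,-18],[7,15,-18],[7,17,-18]], roll=[0,0,0,0,0,0,0,0,0,0,0,0], fingers=[0,0,0,0,0,0,0,0,0,0,0,0])

```text
clock: 14.08
ee_pos: [0.455, 0.1361, 0.1951]
eef_rot: [[-0.983, -0.183, 0.001], [-0.183, 0.983, 0.001], [-0.002, 0.0, -1.0]]
ft_force: [0.2, 0.2, 0.4]
grip_width: -0.003
```

```bash

python3 - <<'E'
from h import *
from rig import bot
s=bot.get_state();show(s)
P=lambda *l:[T(q,[x])[0] for x in l]
look(bot,"d8",190,160,290,235,pts=P([-.014,.045,.046],[-.014,-.045,.046],[-.014,-.045,.036],[-.014,.045,.036],[0,.079,.047],[0,-.079,.047]))
look(bot,"s8",0,0,512,384)
look(bot,"t8",0,0,512,384,"top")
E
```

```text
t 14.07 cab [-0.0908  0.1812  0.1951] yaw -169.44 z [ 0.001  0.001 -1.   ] q [16.6  8.8 -8.1 72.9  0.   6.1] F [0.2  0.21 0.37] w -0.003
```

View pics/d8.png

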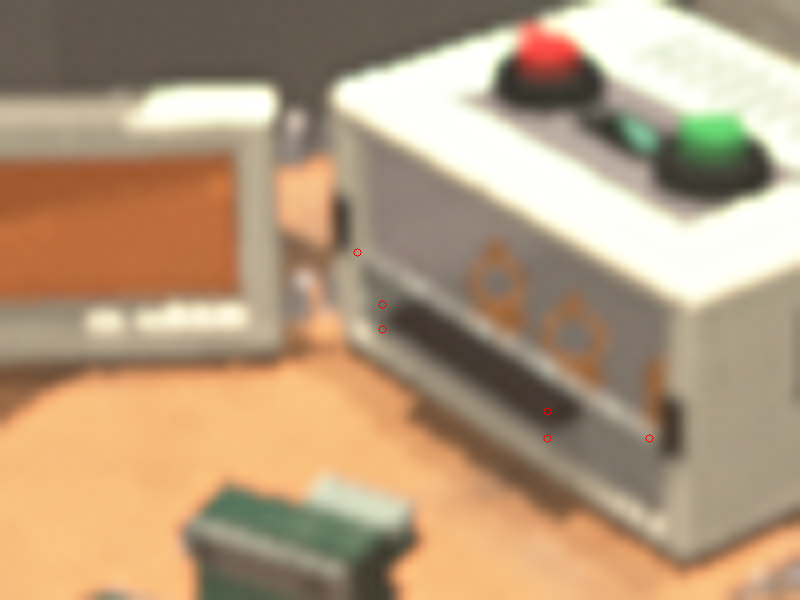

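View pics/s8.png

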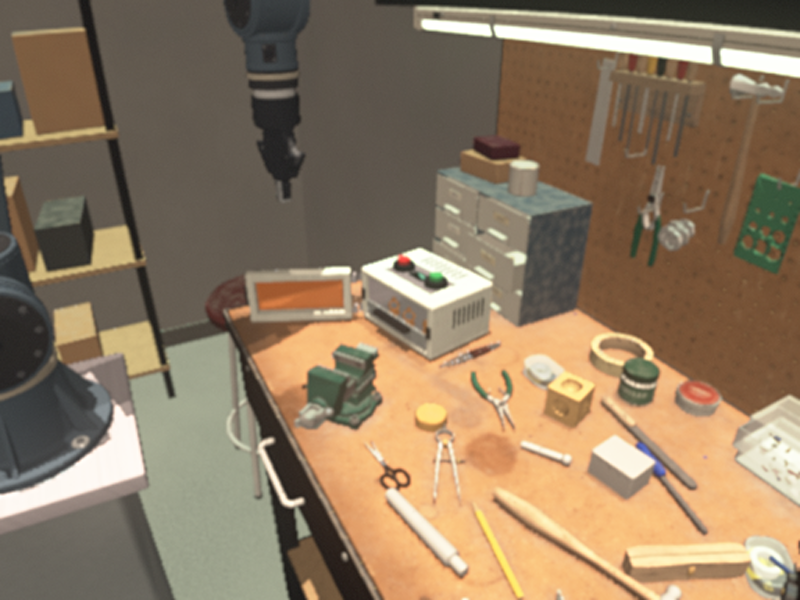

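View pics/t8.png

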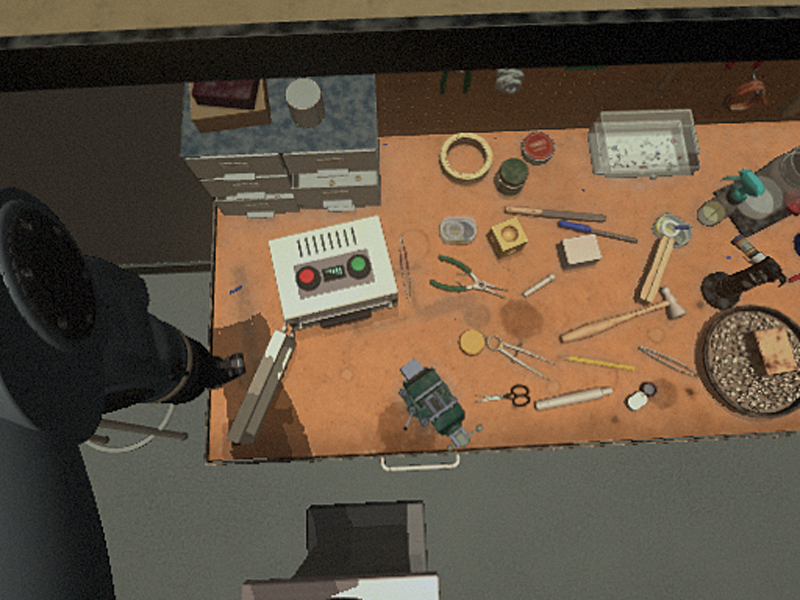

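The tray is home: only the lip sticks out of the front, at (395–575, 330–410) in the crop. The patterns are standing, and the bench things haven't moved. Next I'll compute the door sweep.

```bash
cat >> h.py <<'E'
def dpos(a,r,extra=0,z=.05):
    d=np.array([-np.sin(a),-np.cos(a)]);n=np.array([-np.cos(a),np.sin(a)])
    sup=.0105*abs(n[0])+.015*abs(n[1])
    return np.r_[np.array([-.011,.099])+r*d+(.011+sup+extra)*n,z]
E
python3 - <<'E'
from h import *
from rig import bot
s=bot.get_state()
C=pickle.load(open("cams.pkl","rb"))
p=np.array(s["ee_pos"]);print("tcp top px*1.5625",proj(p+[0,0,.025],C["top"])*1.5625)
print("start",dpos(2.2,.15,.035),rel(dpos(2.2,.15,.035),s))
E
```

```text
tcp top px*1.5625 [[217.74281624 381.01787165]]
start [-0.09442989  0.23926691  0.05      ] [ 0.4   5.92 14.45]
```

```bash
python3 - <<'E'
from h import *
from rig import bot
s=bot.get_state();p=np.array(s["ee_pos"])
look(bot,"t9",80,190,240,310,"top",pts=[p,p+[0,0,.025]])
look(bot,"s9",110,40,310,190,"scene",pts=[p,p+[0,0,.025]])
E
```

```text
(no output)
```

View pics/t9.png

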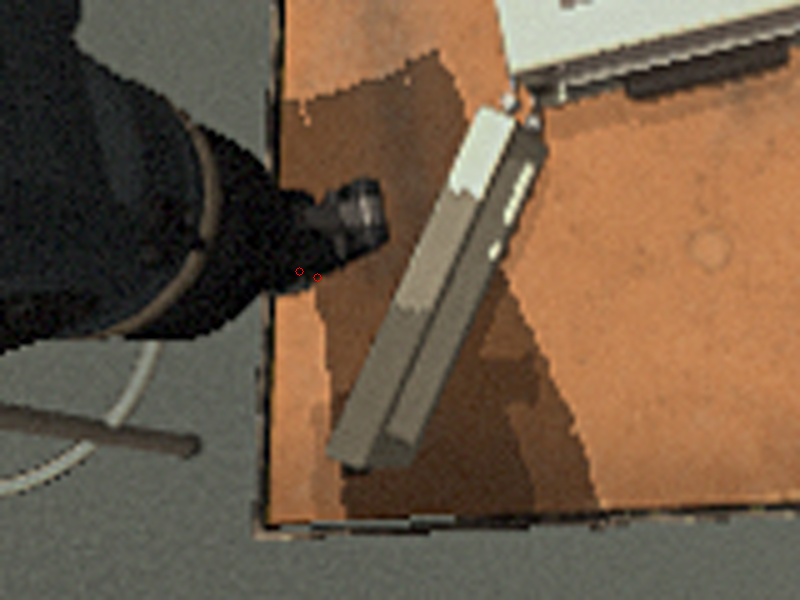

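View pics/s9.png

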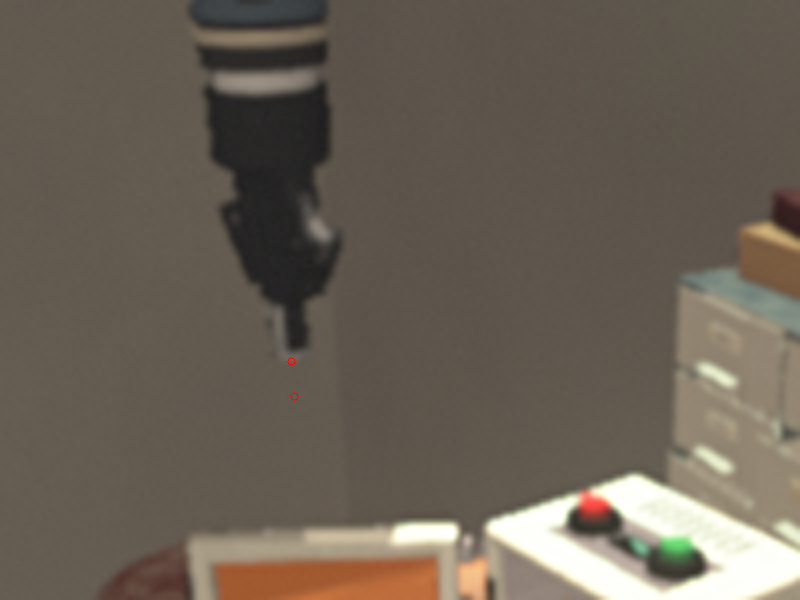

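In the top view the light part at (360,215) is the finger knuckle, which lies high and to the side. The tip itself is near (295,288), which agrees with the reported xy. I'll move outside the door and down.

Emit:
step_arm(xyz=[[0,2,0],[0.2,4,1],[0.4,5.9,3],[0.4,5.9,6],[0.4,5.9,9],[0.4,5.9,12],[0.4,5.9,14],[0.4,5.9,14.4],[0.4,5.9,14.4]], roll=[0,0,0,0,0,0,0,0,0], fingers=[0,0,0,0,0,0,0,0,0])

```text
clock: 15.45
ee_pos: [0.4417, 0.1914, 0.0504]
eef_rot: [[-0.984, -0.181, 0.0], [-0.181, 0.984, 0.0], [-0.0, 0.0, -1.0]]
ft_force: [-0.0, 0.7, 0.2]
grip_width: -0.002
```

```bash
python3 - <<'E'
from h import *
from rig import bot
s=bot.get_state();show(s);p=np.array(s["ee_pos"])
look(bot,"t10",80,190,240,310,"top",pts=[p,p+[0,0,.025]])
look(bot,"s10",110,100,290,235,"scene",pts=[p,p+[0,0,.025]])
for a in np.r_[2.2:-.01:-.2]: print(round(a,2),rel(dpos(a,.15),s))
E
```

```text
t 15.45 cab [-0.0935  0.2381  0.0504] yaw -169.59 z [ 0.  0. -1.] q [ 23.4  15.4 -22.2  52.3   0.   13. ] F [-0.    0.66  0.23] w -0.002
2.2 [ 2.14 -2.72  0.03]
2.0 [ 4.15 -5.05  0.03]
1.8 [ 5.67 -7.81  0.03]
1.6 [  6.6  -10.88   0.03]
1.4 [  6.92 -13.78   0.03]
1.2 [  6.67 -16.7    0.03]
1.0 [  5.83 -19.58   0.03]
0.8 [  4.4  -22.3    0.03]
0.6 [  2.39 -24.71   0.03]
0.4 [ -0.13 -26.69   0.03]
0.2 [ -3.07 -28.11   0.03]
-0.0 [ -6.28 -28.87   0.03]
```

View pics/t10.png

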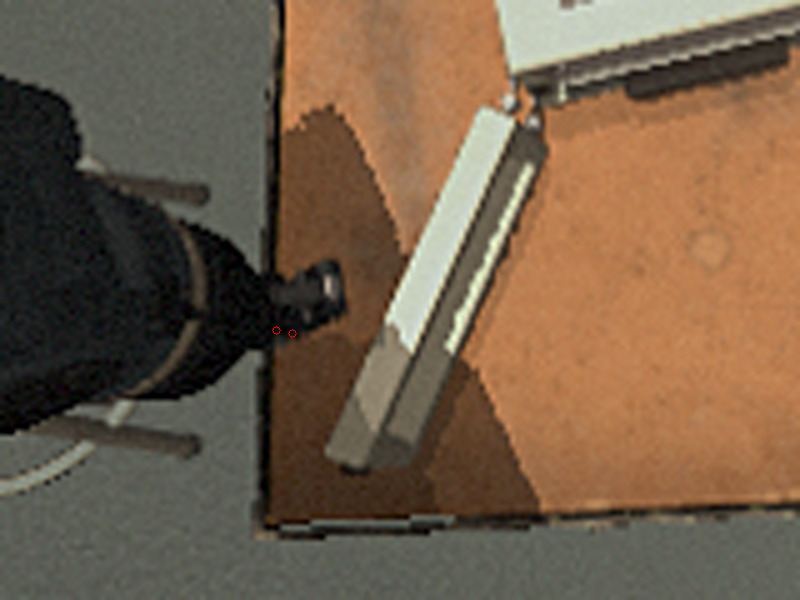

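View pics/s10.png

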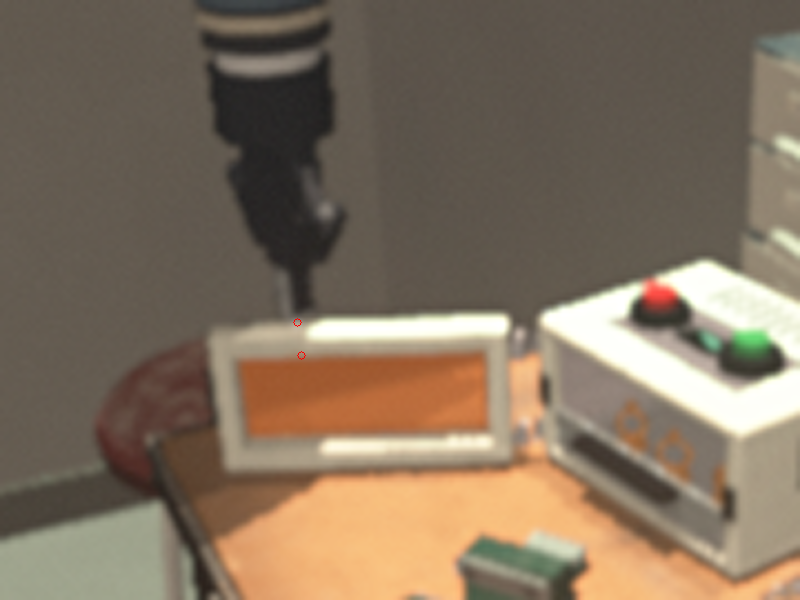

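Emit:
step_arm(xyz=[[0.8,-1.0,0.3],[1.6,-2.0,0.5],[2.1,-2.7,0.5],[2.7,-3.3,0.5],[3.3,-4.0,0.5],[4.15,-5.05,0.5],[4.95,-6.4,0.5],[5.67,-7.8,0.5],[6.2,-9.3,0.5],[6.6,-10.9,0.5],[6.8,-12.3,0.5],[6.9,-13.8,0.5]], roll=[0,0,0,0,0,0,0,0,0,0,0,0], fingers=[0,0,0,0,0,0,0,0,0,0,0,0])

```text
clock: 17.05
ee_pos: [0.3986, 0.0427, 0.045]
eef_rot: [[-0.983, -0.181, 0.0], [-0.181, 0.983, 0.0], [-0.0, 0.0, -1.0]]
ft_force: [-0.6, -0.0, -0.3]
grip_width: -0.0
```

```bash
python3 - <<'E'
from h import *
from rig import bot
s=bot.get_state();show(s);p=np.array(s["ee_pos"])
look(bot,"t11",80,130,280,280,"top",pts=[p,p+[0,0,.025]])
look(bot,"s11",140,110,300,230,"scene",pts=[p,p+[0,0,.025]])
for a in np.r_[1.4:-.01:-.1]: print(round(a,2),rel(dpos(a,.15),s)[:2])
E
```

```text
t 17.05 cab [-0.1636  0.1     0.045 ] yaw -169.54 z [ 0.  0. -1.] q [  6.1   8.7 -32.5  48.8   0.   -4.4] F [-0.61 -0.04 -0.34] w -0.0
1.4 [-0.01  0.07]
1.3 [-0.06 -1.39]
1.2 [-0.25 -2.85]
1.1 [-0.59 -4.31]
1.0 [-1.08 -5.73]
0.9 [-1.73 -7.12]
0.8 [-2.52 -8.45]
0.7 [-3.45 -9.71]
0.6 [ -4.53 -10.87]
0.5 [ -5.73 -11.92]
0.4 [ -7.05 -12.85]
0.3 [ -8.47 -13.63]
0.2 [ -9.98 -14.26]
0.1 [-11.56 -14.73]
-0.0 [-13.19 -15.03]
```

View pics/t11.png

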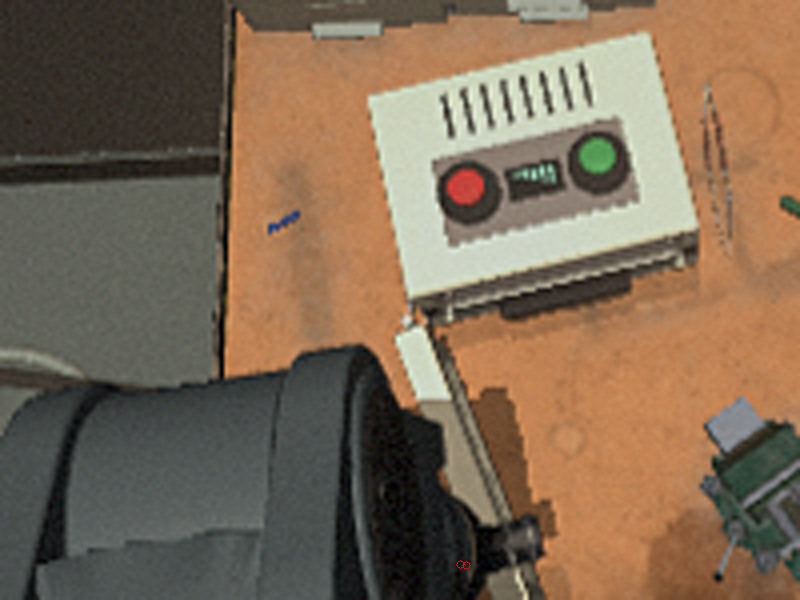

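View pics/s11.png

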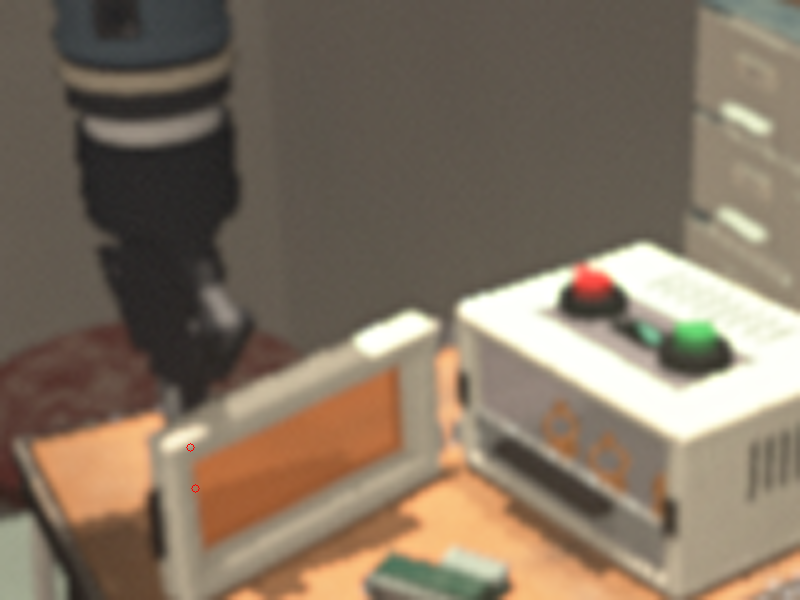

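The door follows and is now at about 1.45 rad, with the finger near its free end. I'll go on along the arc.

Emit:
step_arm(xyz=[[-0.35,-1.3,0],[-0.75,-2.65,0],[-1.4,-3.9,0],[-1.9,-5.2,0],[-2.5,-6.5,0],[-3.25,-7.75,0],[-4.1,-8.95,0],[-5.1,-10.05,0],[-6.2,-11.05,0],[-7.45,-11.95,0]], roll=[0,0,0,0,0,0,0,0,0,0], fingers=[0,0,0,0,0,0,0,0,0,0])

```text
clock: 18.4
ee_pos: [0.4944, -0.0608, 0.0449]
eef_rot: [[-0.983, -0.182, -0.0], [-0.182, 0.983, 0.0], [0.0, 0.0, -1.0]]
ft_force: [-0.4, 0.3, -0.2]
grip_width: -0.001
```

```bash
python3 - <<'E'
from h import *
from rig import bot
s=bot.get_state();show(s);p=np.array(s["ee_pos"])
look(bot,"t12",80,130,280,280,"top",pts=[p,p+[0,0,.025]])
look(bot,"s12",140,110,300,230,"scene",pts=[p,p+[0,0,.025]])
for a in np.r_[.4:-.15:-.1]: print(round(a,2),rel(dpos(a,.14),s)[:2])
E
```

```text
t 18.4 cab [-0.0888 -0.0195  0.0449] yaw -169.54 z [-0.  0. -1.] q [ -7.   17.2 -20.5  52.2   0.  -17.5] F [-0.43  0.31 -0.25] w -0.001
0.4 [ 0.11 -0.01]
0.3 [-1.22 -0.77]
0.2 [-2.63 -1.37]
0.1 [-4.11 -1.83]
0.0 [-5.64 -2.12]
-0.1 [-6.91 -2.27]
```

View pics/t12.png

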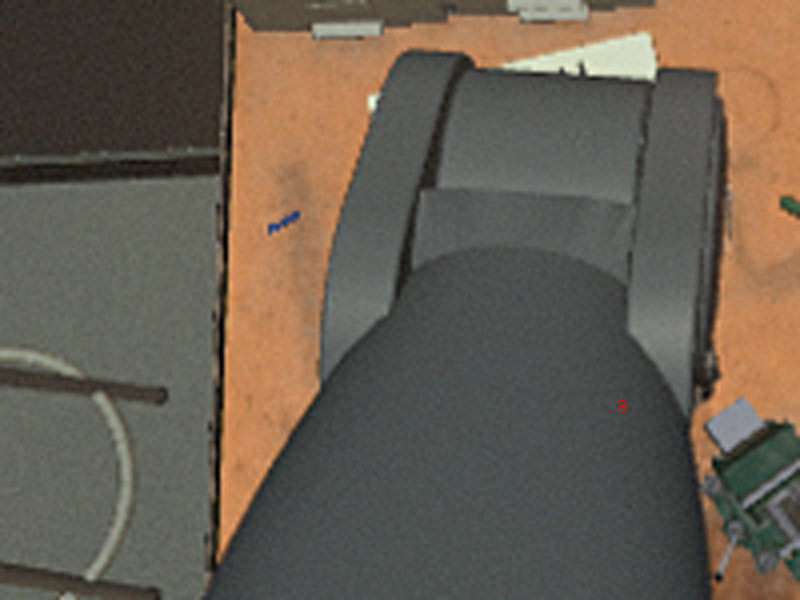

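View pics/s12.png

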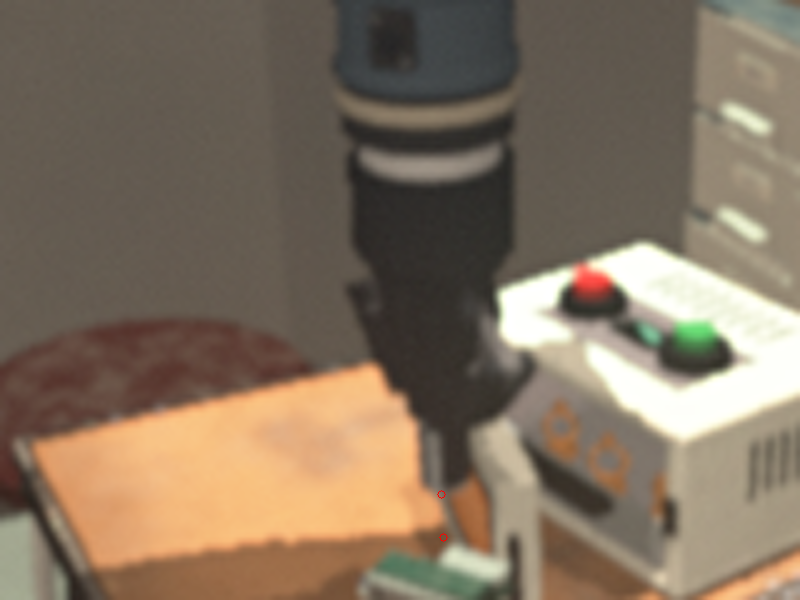

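Emit:
step_arm(xyz=[[-0.6,-0.4,0],[-1.2,-0.75,0],[-1.9,-1.1,0],[-2.6,-1.4,0],[-3.3,-1.6,0],[-4.0,-1.8,0],[-4.4,-1.9,0],[-4.8,-2.0,0],[-5.1,-2.05,0],[-5.3,-2.1,0],[-5.45,-2.1,0],[-5.6,-2.1,0]], roll=[0,0,0,0,0,0,0,0,0,0,0,0], fingers=[0,0,0,0,0,0,0,0,0,0,0,0])

```text
clock: 20.0
ee_pos: [0.5524, -0.0708, 0.0449]
eef_rot: [[-0.983, -0.182, -0.0], [-0.182, 0.983, -0.0], [0.0, 0.0, -1.0]]
ft_force: [-0.8, -0.7, 1.0]
grip_width: 0.004
```

Emit:
step_arm(xyz=[[-0.08,0,0],[-0.16,0,0],[-0.24,0,0]], roll=[0,0,0], fingers=[0,0,0])

```text
clock: 20.38
ee_pos: [0.5547, -0.0703, 0.0449]
eef_rot: [[-0.983, -0.182, -0.0], [-0.182, 0.983, 0.0], [0.0, 0.0, -1.0]]
ft_force: [-0.3, -0.7, 0.2]
grip_width: 0.004
```

```bash
python3 - <<'E'
from h import *
from rig import bot
s=bot.get_state();show(s);p=np.array(s["ee_pos"])
look(bot,"s13",160,130,300,235,"scene",pts=[p,p+[0,0,.025]])
E
```

```text
t 20.38 cab [-0.0313 -0.0402  0.0449] yaw -169.54 z [-0.  0. -1.] q [ -7.2  22.5 -12.2  55.3   0.  -17.7] F [-0.32 -0.71  0.17] w 0.004
```

View pics/s13.png

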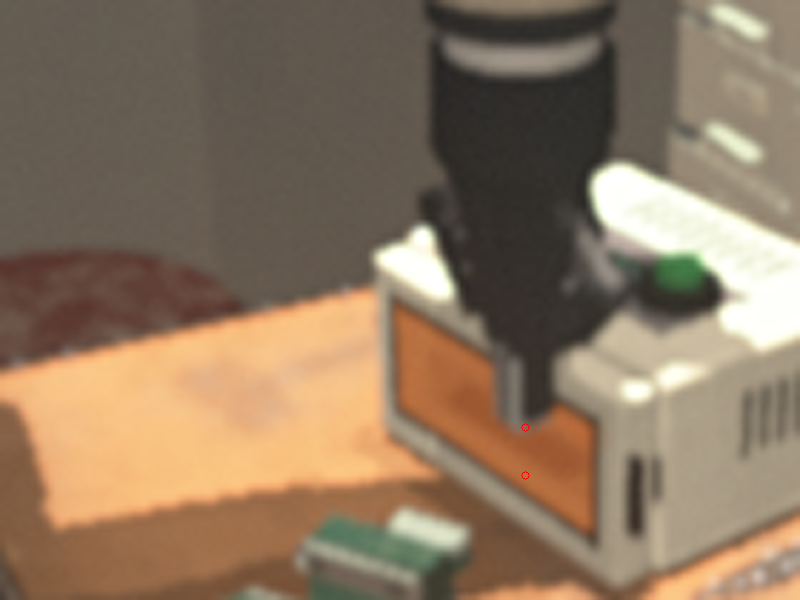

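The door is nearly shut, with only a small gap left at the right edge near (650,380–470). I'll press on in small steps.

Emit:
step_arm(xyz=[[-0.07,0,0],[-0.14,0,0],[-0.2,0,0]], roll=[0,0,0], fingers=[0,0,0])

```text
clock: 20.8
ee_pos: [0.555, -0.0703, 0.0448]
eef_rot: [[-0.983, -0.181, -0.003], [-0.181, 0.983, -0.001], [0.003, 0.0, -1.0]]
ft_force: [-8.1, -3.1, 6.5]
grip_width: -0.003
```

Emit:
step_arm(xyz=[[-0.07,0,0],[-0.14,0,0],[-0.2,0,0]], roll=[0,0,0], fingers=[0,0,0])

```text
clock: 21.18
ee_pos: [0.555, -0.0703, 0.0448]
eef_rot: [[-0.983, -0.181, -0.006], [-0.181, 0.983, -0.001], [0.006, -0.0, -1.0]]
ft_force: [-16.3, -4.9, 11.9]
grip_width: -0.001
```

Emit:
step_arm(xyz=[[-0.07,0,0],[-0.14,0,0],[-0.2,0,0]], roll=[0,0,0], fingers=[0,0,0])

```text
clock: 21.55
ee_pos: [0.5549, -0.0703, 0.0448]
eef_rot: [[-0.984, -0.18, -0.009], [-0.18, 0.984, -0.002], [0.009, -0.0, -1.0]]
ft_force: [-24.7, -7.3, 18.6]
grip_width: 0.001
```

The door is at its stop: x matches the shut face to under a millimetre, and the force builds up. I'll release, rise and look.

Emit:
step_arm(xyz=[[0.6,0,0],[1.5,0,0],[3,0,0],[4.5,0,-1],[5,0,-4],[5,0,-8],[5,0,-12],[4,0,-15],[4,0,-16],[4,0,-16]], roll=[0,0,0,0,0,0,0,0,0,0], fingers=[0,0,0,0,0,0,0,0,0,0])

```text
clock: 22.8
ee_pos: [0.5208, -0.0766, 0.205]
eef_rot: [[-0.983, -0.182, 0.0], [-0.182, 0.983, -0.0], [-0.0, -0.0, -1.0]]
ft_force: [0.0, -0.2, -0.6]
grip_width: -0.001
```

```bash
python3 - <<'E'
from h import *
from rig import bot
s=bot.get_state();show(s);p=np.array(s["ee_pos"])
P=[]
d=np.array([0,-1]);o=np.array([-1,0])
for r,z in((.191,.102),(.007,.102),(.191,.006),(.007,.006)):
    xy=np.array([-.011,.099])+r*d+.011*o;P.append(T(q,[np.r_[xy,z]])[0])
look(bot,"s14",180,130,300,220,"scene",pts=P)
print(rel([.056,-.042,.126],s))
E
```

```text
t 22.8 cab [-0.0658 -0.04    0.205 ] yaw -169.54 z [ 0. -0. -1.] q [ -8.4  13.7  -0.3  75.9   0.  -18.8] F [ 0.04 -0.24 -0.56] w -0.001
[-12.18  -0.13   7.9 ]
```

View pics/s14.png

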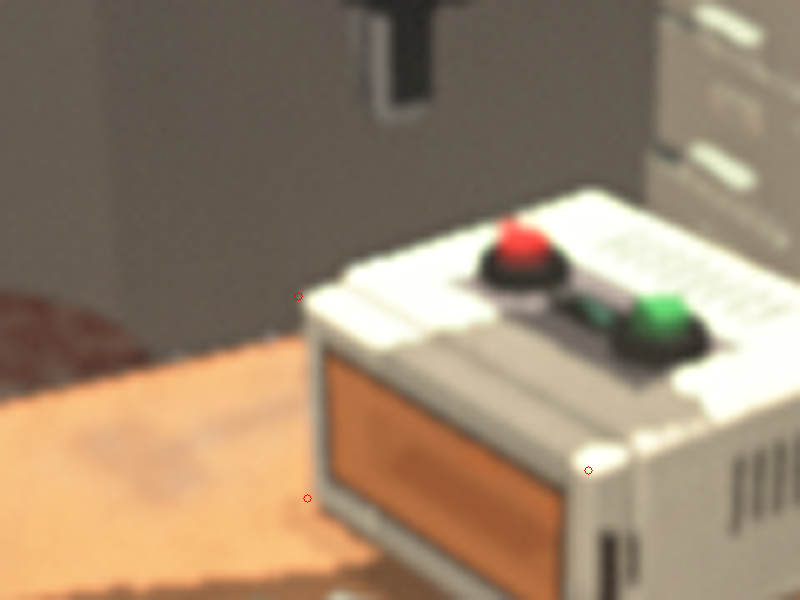

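The door outline fits the shut position evenly, and the patterns are behind the window. I'll move above the green key.

Emit:
step_arm(xyz=[[-2,0,0],[-4,0,0],[-6,0,1],[-8,-0.1,2],[-10,-0.1,4],[-11.5,-0.1,5.5],[-12.2,-0.1,6.3],[-12.2,-0.1,6.5],[-12.2,-0.1,6.5]], roll=[0,0,0,0,0,0,0,0,0], fingers=[0,0,0,0,0,0,0,0,0])

```text
clock: 23.98
ee_pos: [0.6412, -0.0554, 0.1403]
eef_rot: [[-0.983, -0.182, 0.0], [-0.182, 0.983, 0.0], [-0.0, 0.0, -1.0]]
ft_force: [-1.2, -0.5, 0.6]
grip_width: -0.001
```

```bash
python3 - <<'E'
from h import *
from rig import bot
s=bot.get_state();show(s);p=np.array(s["ee_pos"])
look(bot,"s15",220,115,320,190,"scene",pts=[p+[0,0,.025],T(q,[[.056,-.042,.126]])[0]])
E
```

```text
t 23.98 cab [ 0.0564 -0.0417  0.1403] yaw -169.54 z [ 0.  0. -1.] q [ -4.9  26.7   9.7  73.    0.  -15.4] F [-1.21 -0.46  0.57] w -0.001
```

View pics/s15.png

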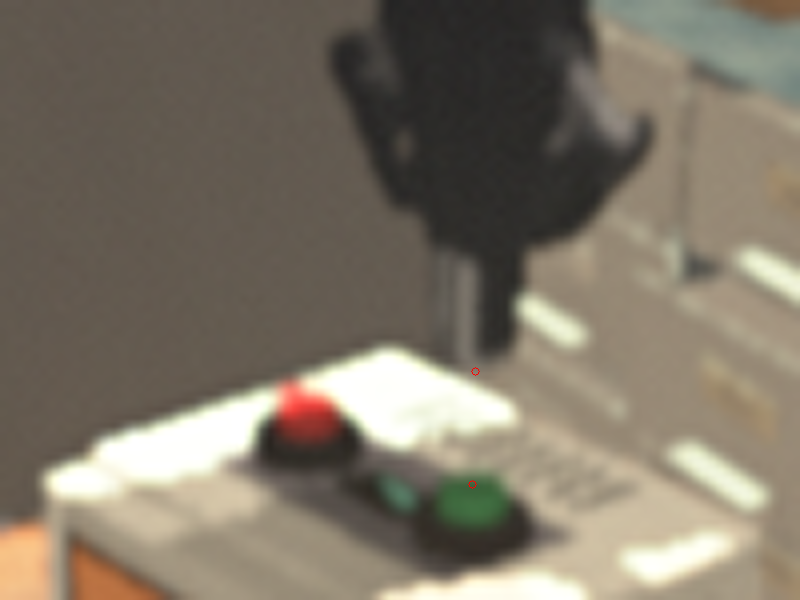

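The tip stands straight above the green key at (475,490), with about 38 mm to go. I'll come down carefully.

Emit:
step_arm(xyz=[[0,0,0.5],[0,0,1.2],[0,0,1.9],[0,0,2.5],[0,0,2.9],[0,0,3.1],[0,0,3.3]], roll=[0,0,0,0,0,0,0], fingers=[0,0,0,0,0,0,0])

```text
clock: 24.9
ee_pos: [0.6416, -0.0553, 0.107]
eef_rot: [[-0.983, -0.182, 0.0], [-0.182, 0.983, 0.0], [-0.0, 0.0, -1.0]]
ft_force: [0.4, -0.0, 0.0]
grip_width: 0.0
```

```bash
python3 - <<'E'
from h import *
from rig import bot
s=bot.get_state();show(s);p=np.array(s["ee_pos"])
look(bot,"s16",220,115,320,190,"scene",pts=[])
E
```

```text
t 24.9 cab [ 0.0568 -0.0417  0.107 ] yaw -169.53 z [ 0.  0. -1.] q [ -4.9  27.7   6.3  68.6   0.  -15.4] F [ 0.43 -0.04  0.01] w 0.0
```

View pics/s16.png

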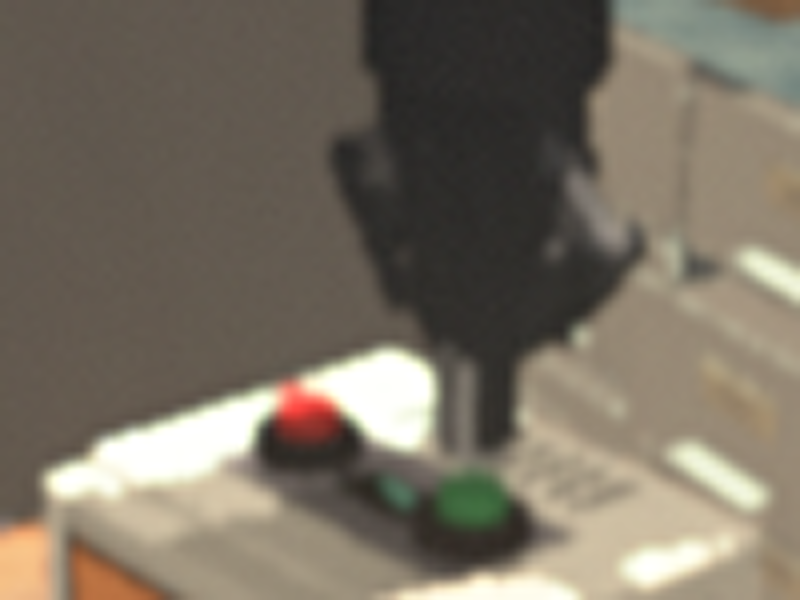

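Emit:
step_arm(xyz=[[0,0,0.3],[0,0,0.5],[0,0,0.65],[0,0,0.8]], roll=[0,0,0,0], fingers=[0,0,0,0])

```text
clock: 25.45
ee_pos: [0.6415, -0.0553, 0.0989]
eef_rot: [[-0.983, -0.182, 0.0], [-0.182, 0.983, 0.0], [-0.0, 0.0, -1.0]]
ft_force: [0.3, 0.0, 0.8]
grip_width: -0.002
```

Emit:
step_arm(xyz=[[0,0,0.1],[0,0,0.2],[0,0,0.3],[0,0,0.3]], roll=[0,0,0,0], fingers=[0,0,0,0])

```text
clock: 25.95
ee_pos: [0.6415, -0.0553, 0.0959]
eef_rot: [[-0.983, -0.182, 0.0], [-0.182, 0.983, 0.0], [-0.0, 0.0, -1.0]]
ft_force: [-0.4, 0.7, 1.6]
grip_width: -0.001
```

Emit:
step_arm(xyz=[[0,0,0.1],[0,0,0.2],[0,0,0.2]], roll=[0,0,0], fingers=[0,0,0])

```text
clock: 26.32
ee_pos: [0.6415, -0.0554, 0.0939]
eef_rot: [[-0.983, -0.182, 0.0], [-0.182, 0.983, 0.0], [-0.0, 0.0, -1.0]]
ft_force: [0.3, 0.7, 3.2]
grip_width: -0.002
```

```bash
python3 - <<'E'
from h import *
from rig import bot
s=bot.get_state();show(s);p=np.array(s["ee_pos"])
look(bot,"s17",220,115,320,190,"scene",pts=[])
E
```

```text
t 26.32 cab [ 0.0567 -0.0417  0.0939] yaw -169.53 z [ 0.  0. -1.] q [ -4.9  28.1   5.   66.9   0.  -15.4] F [0.29 0.71 3.2 ] w -0.002
```

View pics/s17.png

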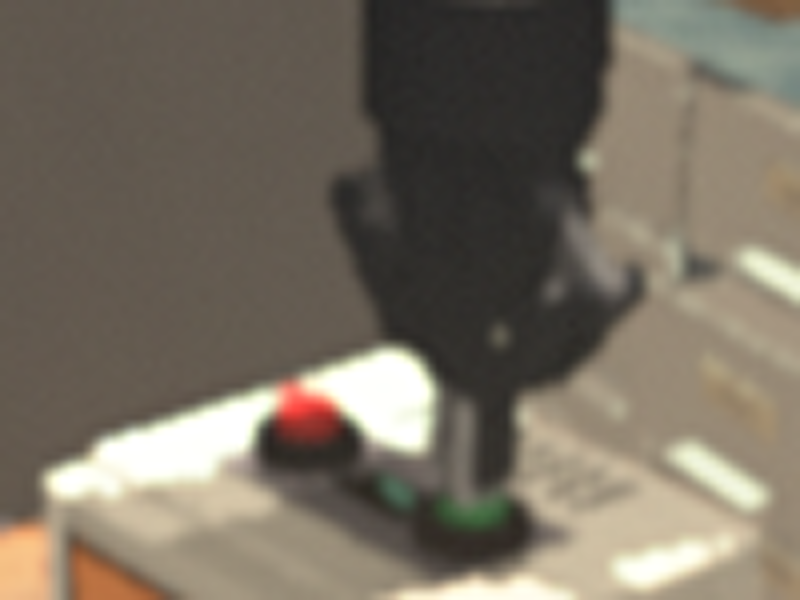

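Emit:
step_arm(xyz=[[0,0,0.1],[0,0,0.15],[0,0,0.2],[0,0,0.2]], roll=[0,0,0,0], fingers=[0,0,0,0])

```text
clock: 26.88
ee_pos: [0.6415, -0.0553, 0.0926]
eef_rot: [[-0.983, -0.182, 0.001], [-0.182, 0.983, 0.0], [-0.001, -0.0, -1.0]]
ft_force: [-3.8, 1.1, 10.4]
grip_width: -0.004
```

Emit:
step_arm(xyz=[[0,0,0.05],[0,0,0.1],[0,0,0.1]], roll=[0,0,0], fingers=[0,0,0])

```text
clock: 27.25
ee_pos: [0.6416, -0.0554, 0.0925]
eef_rot: [[-0.983, -0.182, 0.001], [-0.182, 0.983, -0.0], [-0.001, -0.0, -1.0]]
ft_force: [-5.6, 1.5, 16.5]
grip_width: 0.002
```

The key is on its stop: the force jumped from 3 N to 16 N with the tip at a standstill. I'll hold briefly, then rise straight up and clear.

Emit:
step_arm(xyz=[[0,0,0],[0,0,-0.3],[0,0,-0.8],[0,0,-1.5],[0,0,-3],[0,0,-6],[0,0,-9],[1,0,-12],[6,3,-13],[11,8,-14],[16,12,-14],[18,16,-14]], roll=[0,0,0,0,0,0,0,0,0,0,0,0], fingers=[0,0,0,0,0,0,0,0,0,0,0,0])

```text
clock: 28.75
ee_pos: [0.4339, 0.0698, 0.2325]
eef_rot: [[-0.984, -0.181, 0.002], [-0.181, 0.984, 0.001], [-0.002, 0.0, -1.0]]
ft_force: [0.6, 0.8, 0.7]
grip_width: 0.002
```

```bash
python3 - <<'E'
from h import *
from rig import bot
s=bot.get_state();show(s)
look(bot,"s18",180,130,320,235,"scene")
look(bot,"t18",120,120,320,270,"top")
E
```

```text
t 28.75 cab [-0.1239  0.12    0.2325] yaw -169.6 z [ 0.002  0.001 -1.   ] q [ 9.1  4.6 -7.6 77.7  0.  -1.3] F [0.56 0.8  0.67] w 0.002
```

View pics/s18.png

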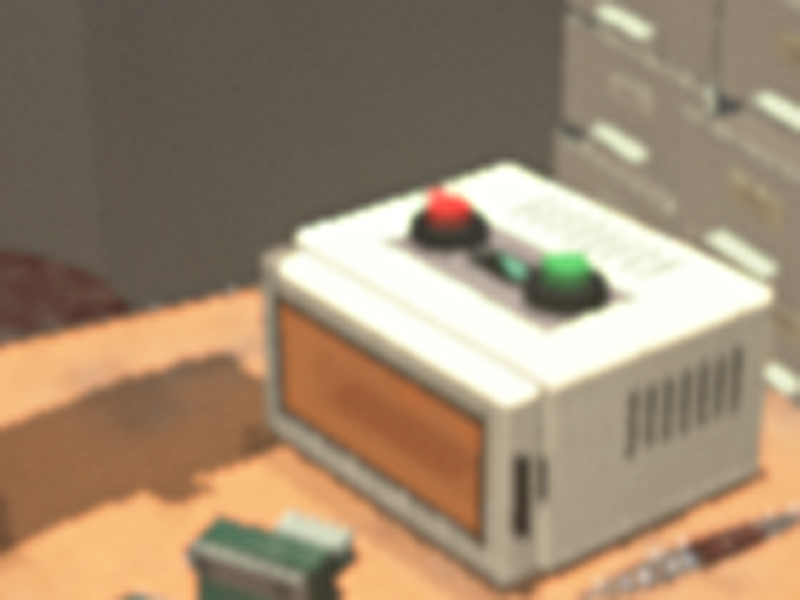

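View pics/t18.png

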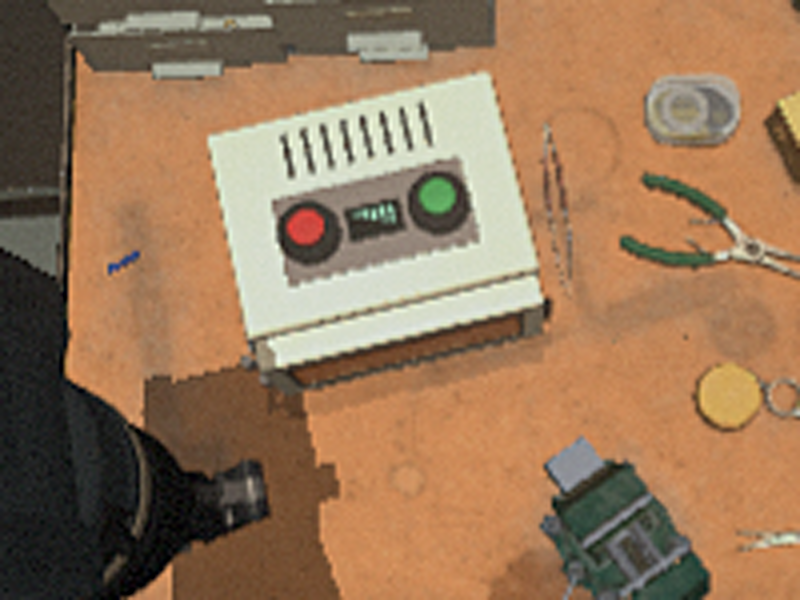

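The door is flush and parallel to the front, the green key is up again, the red key was not touched, and the bystanders lie where they were. I'll let the arm settle and hand in.

Emit:
step_arm(xyz=[[0,0,0],[0,0,0],[0,0,0]], roll=[0,0,0], fingers=[0,0,0])

```text
clock: 29.22
ee_pos: [0.4361, 0.0687, 0.2308]
eef_rot: [[-0.984, -0.18, -0.0], [-0.18, 0.984, -0.0], [0.0, 0.0, -1.0]]
ft_force: [-0.3, -0.3, -0.2]
grip_width: 0.002
```

```bash
python3 -c "
from rig import bot
print(bot.get_state()['clock']);print(bot.sign_off())"
```

```text
29.225
the job is handed in; nothing more can be done
None
```

I handed the job in at 29.2 s. With the fingers shut, I pushed the tray home, swung the door shut, pressed the green key down to its stop and let it up again, then moved the arm clear.

**What the checks showed**
- **Tray:** the force rose from about 1–2 N to 10 N at its stop. In the picture before the door closed, only the lip stood out of the front and the patterns were upright.
- **Door:** it stopped about where the shut face should be. In the last pictures it is flush with the front.
- **Green key:** about 3 N through its travel, then a hard stop at 16 N. It is up again in the last picture.
- **Bench:** the red key was not touched, and the bystanders near the cabinet had not visibly moved in the last picture.

**What disagreed or could not be checked**
- **Fingertip height:** the cameras showed the fingertip about 25 mm higher than the reported tool position. I worked from the pictures, and the contact with the key (tip about 26–28 mm above the reported tool position) agreed with that.
- **Tray position in the picture:** the lip at home appeared about 2–3 pixels off the position predicted from my cabinet fit. I went by the hard stop instead.
- **Patterns:** they cannot be seen through the shut window, so I did not check them after the door closed.

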